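Shut the bench drawer and hang the pliers astride the bar

TASK

The open drawer is in the way of the pliers bar above it: first push it fully home, until its catch clicks in. Then take the blue-handled pliers from the bench and hang them astride the part of the bar that sticks out in front of the drawer, jaws up and one handle down each side; lower them onto the bar while holding them rather than dropping them, and let go so that they hang still. Leave the hammer, the jar and the steel block where they are.

Things in the scene. Friction and masses are not known exactly. Their poses are not given: they have to be found in the camera images.
- rack: Fixed wooden unit 200 deep (x), 240 wide (y), 85 mm high, with one drawer. Origin: centre of underside; x runs from front (robot side) to back, z up. Shut drawer's face: x = -100 mm. Above it, at y = 0, a steel bar 12 mm thick lies along x, its axis 140 mm above the bench, on two wooden posts on the unit's top (front post x -68 to -52 mm), sticking out free 120 mm in front of the shut drawer.
- bar_tip (a point): Free end of the bar, on its axis, 140 mm above the bench (a brass ball 15 mm across), at x = -220 mm of the unit; axes as the unit's: +x runs along the bar towards the unit. The free part of the bar reaches from here to x = 120 mm.
- drawer (a joint): How far the drawer is open, m: 0 = shut, grows as it slides out towards the robot (0.13 at most). Drag 1 to 2 N; in the last 14 mm a spring catch first resists with about 8 N, then from about 5 mm pulls it home. Its tray is filled with a tool inlay up to 70 mm above the bench.
- drawer_front (a point): Centre of the outer face of the drawer's white front panel (234 wide, from 9.5 to 75.5 mm above the bench); moves with the drawer; no handle. Axes as the unit's: the panel faces -x.
- pliers: Loose pliers lying flat, 160 mm long, 14 mm thick, 0.18 kg. Origin: underside, under the middle of the steel joint block (x -18 to 18 mm, 22 wide, 14 thick; grip it across y). x points to the jaws (tips at x = 51 mm), z up. Two blue handles, 12 mm thick, run back to x = -108 mm, centred 17.5 to 19.5 mm either side: a 23 to 27 mm gap for the bar. Centre of mass near x = -40 mm.
- crotch (a point): Where the bar has to bear: middle of the flat back face of the pliers' joint block, between the handles' roots (x = -18, z = 7 mm in the pliers' frame, same axes). The handles reach 90 mm beyond it.
- hammer: Loose hammer with wooden handle, 200 mm long, lying along its x axis, steel head at +x (60 mm across), 26 mm high. Origin: middle of its length, on the bench. Leave alone.
- jar: Loose glass jar with a black lid, 60 mm across, 85 mm high. Origin: centre of its underside. Leave alone.
- block: Loose steel bench block 60 x 60 x 20 mm. Origin: centre of its underside. Leave alone.
Things that resemble listed ones, but are neither listed nor needed, are in the scene too. Leave any red or yellow look-alike of the pliers alone.

How it is judged:
On the way, in this order (a step that is already met when the one before it is completed fails the run):
1. the drawer is home in its catch (open by less than 3 mm) (value of joint drawer below 0.003 m), for 0.3 s.
2. the pliers are astride the free part of the bar, their crotch within 20 mm above its axis, while the gripper still holds them (y of crotch in the frame of bar_tip between -0.013 and 0.013 m and z of crotch in the frame of bar_tip between 0 and 0.02 m and x of crotch in the frame of bar_tip between 0 and 0.115 m and angle between pliers's own x axis and vertical below 1.3 rad and contact force between the fingers and pliers above 1 N and value of joint drawer below 0.003 m), for 0.1 s.
At the end, for the whole second after the job is handed in: Drawer open by less than 3 mm; pliers hanging still on the free part of the bar (0 to 115 mm from its tip), jaws up within 15 degrees, crotch resting on the bar (1 to 12 mm above its axis, within 10 mm sideways); hammer, jar and block within 20 mm of where they were (y of crotch in the frame of bar_tip between -0.01 and 0.01 m and z of crotch in the frame of bar_tip between 0.001 and 0.012 m and x of crotch in the frame of bar_tip between 0 and 0.115 m and angle between pliers's own x axis and vertical below 0.26 rad and linear speed of pliers below 0.03 m/s and angular speed of pliers below 0.3 rad/s and contact force between pliers and rack above 0.3 N and value of joint drawer below 0.003 m); the robot touches nothing.
It fails at once if the hammer is moved by more than 20 mm (distance of hammer from where it was at the start of the episode above 0.02 m).
It fails at once if the jar is moved by more than 20 mm (distance of jar from where it was at the start of the episode above 0.02 m).
It fails at once if the block is moved by more than 20 mm (distance of block from where it was at the start of the episode above 0.02 m).
It also fails if it takes over 58 s, if anything falls off the work surface, if the arm or the gripper's body presses on something with over 40 N, if the wrist force passes 120 N, or if a joint passes its speed limit or range.

ROBOT

A 7-joint arm with a two-finger parallel gripper is mounted at the origin on the work surface. World frame = base frame: x ahead of the robot, y to its left, z up, the work surface at z = 0. Lengths are in m, angles in rad, forces in N, time in s.
With the tool pointing down it reaches from about 0.4 to 0.85 m from the base axis. Payload 10.4 kg.
Tool frame: the origin (TCP) lies at the very end of the fingers, on their centre line; the grasp point (between the pads) lies 19 mm behind it; y points along the fingers, x is the direction in which the jaws open and shut, and the axes are right-handed (so a half turn about y gives the same grasp; the last joint's range is limited). The gripper opens to 87 mm and grips with 3 to 60 N. Pads are 19 mm wide; open, the fingers measure 117 mm over their backs; the gripper's body (75 mm by 190 mm) begins 51 mm behind the grasp point.
Start: joints at [-0.023, 0.332, -0.065, 1.46, 0.022, 1.35, -0.088], TCP at [0.625, 0, 0.194] pointing down, gripper open.
Joint ranges: [-2.6, 2.6], [-0.5, 2.12], [-1.47, 1.34], [0.16, 2.42], [-1.27, 4.41], [0.06, 2.06], [-2.6, 2.6]. Speed limits (rad/s): [2.22, 2.22, 2.79, 2.79, 3.14, 3.14, 3.14].

INTERFACE

Orientations are given as a unit quaternion [x, y, z, w].
In Python, from bench import readout, vision, r gives the robot as it stands.
- The arm moves only by the tool arm_command, never from a script. Its argument "targets" is a list that holds one entry, the list of rows, each a list of 6 numbers: the shift along the tool's x, y, z in m, then the turn, a rotation vector about the tool's x, y, z in degrees. A call has 1 to 12 rows; each row shifts and turns the commanded pose from where the row before left it, along the tool's axes as they then stand; what a row does not reach is not made up. A row lasts 1/12 s, in which the tool goes at most 41.7 mm and 7.16 degrees, less where a joint would pass 70% of its speed; a pose out of reach is approached as far as the arm can. A call is refused whole if a number of a shift passes 0.0417 or a number of a turn 7.16, either way. A call with a gripper value outside its range is refused whole. "hand" is the opening, from 0 (shut) to 1 (fully open), set as the call begins (left out, the last holds). The fingers move at their own pace and stop on an object; "grip_force" is the grip in N (left out, the last holds). Time passes only in rows, so rows that do not move let the fingers close. It gives the time, the measured TCP pose, the force and the opening at its end, in the units of the state.
- readout.read_state(): the state, without advancing time (a new reading comes with each control period).
- vision.camera(name): name is "scene" or "side" or "wrist"; returns a dict with "pixels" (400x640x3 uint8, blue, green, red), "fovy" (degrees; the focal length in pixels is half the picture's height over the tangent of half this angle, whatever the lens; pixels are square), "cx", "cy" (the principal point, pixels), "R" (3x3) and "t" (3): a world point X has camera coordinates R X + t; the wrist camera has in their place "mount" (4x4, takes a point from camera to tool coordinates, whose origin is the TCP and whose axes are the tool frame's). Camera axes: x right, y down, z forward; pixel columns grow to the right and rows downward; lengths in m; the calibration is good to about 2 mm. A picture is of the moment at which its call begins: read the wrist's pose just before it. There is no depth.
- r.close_job(): hands the job in, once; it reports no verdict.
The state is a dict: "time": time; "joint_positions": joint angles; "joint_vel": joint speeds; "joint_torque": joint torques, N m; "ee_pos": TCP position; "eef_rot": TCP orientation; "ft_force": force on the tool from outside, world axes, zero at the start; "torque": the same for the moment, N m; "width": finger opening in m.
Only numpy, scipy, OpenCV 4.12 (cv2) and the standard library are available. Lean on these libraries where they do the work, as an engineer would, in place of code of your own. Each camera call takes 0.05 s, during which the arm holds its last target.

## Working session

There is one attempt and no reset: what is moved stays moved. The work goes in short steps, Python scripts to look and compute and a tool call to move; the robot and the scene stay as the last step left them, time stands still between calls to the robot, and variables do not carry over. Pictures are saved under pics/ and viewed, and the job is handed in when it is done.

Besides the shell and the picture viewer there is one more tool, called after "Request:" by a JSON object that holds its "fn" and its "kwargs", one argument or row to a line. arm_command: Moves the arm, as the interface text tells. Its arguments: {"type":"object","properties":{"targets":{"type":"array","items":{"type":"array","items":{"type":"array","items":{"type":"number"}}}},"hand":{"type":"number"},"grip_force":{"type":"number"}},"required":["targets"]}

```bash
ls; mkdir -p pics
python3 - <<'E'
from bench import readout, vision, r
import cv2
s=readout.read_state();print(s)
for n in ("scene","side","wrist"):
    c=vision.camera(n);cv2.imwrite(f"pics/a_{n}.png",c["pixels"])
    print(n,{k:v for k,v in c.items() if k!="pixels"})
E
```

```text
pics
{'time': 0.0, 'joint_positions': array([-0.0226034 ,  0.33287555, -0.06468519,  1.46094886,  0.02161769,
        1.34989185, -0.08849978]), 'joint_vel': array([ 0.00012341, -0.00139091, -0.00046625,  0.00052941, -0.0007533 ,
       -0.00077161, -0.00038098]), 'joint_torque': array([-1.20520472e-04, -6.23245955e+01,  2.44190963e-02, -3.89891267e+01,
       -6.13984605e-02,  3.97891912e-02,  1.87085252e-04]), 'ee_pos': array([ 6.24570612e-01, -2.14184589e-05,  1.92948040e-01]), 'eef_rot': array([ 7.07137821e-01, -4.98603449e-04, -5.08966330e-04, -7.07075381e-01]), 'ft_force': array([ 0.93731404, -0.31250377,  0.45497752]), 'torque': array([-0.01576684, -0.06051771,  0.00986693]), 'width': 0.08707738589502996}
scene {'fovy': 42.430764708518225, 'cx': 311.9922879063922, 'cy': 201.78833123898738, 'R': array([[-0.73062816,  0.68276743,  0.0033347 ],
       [ 0.57471558,  0.61762426, -0.53688199],
       [-0.36862513, -0.3903446 , -0.84365076]]), 't': array([ 0.41659745, -0.19873756,  1.88331267])}
side {'fovy': 47.63475451648695, 'cx': 315.9547782255821, 'cy': 201.08434713024292, 'R': array([[ 0.70197656, -0.71209422,  0.01227725],
       [-0.43892885, -0.44613933, -0.77993664],
       [ 0.56086574,  0.5421084 , -0.62573805]]), 't': array([-0.41837487,  0.2788255 ,  1.16799778])}
wrist {'fovy': 64.26312439159003, 'cx': 319.29576184120026, 'cy': 202.9779890853535, 'mount': array([[ 9.99999368e-01, -1.11563813e-03,  1.38057487e-04,
         7.65015007e-04],
       [-4.64619855e-04, -2.98349134e-01,  9.54456693e-01,
        -1.91467167e-01],
       [-1.02363895e-03, -9.54456154e-01, -2.98349463e-01,
         8.22739593e-02],
       [ 0.00000000e+00,  0.00000000e+00,  0.00000000e+00,
         1.00000000e+00]])}
```

View pics/a_scene.png

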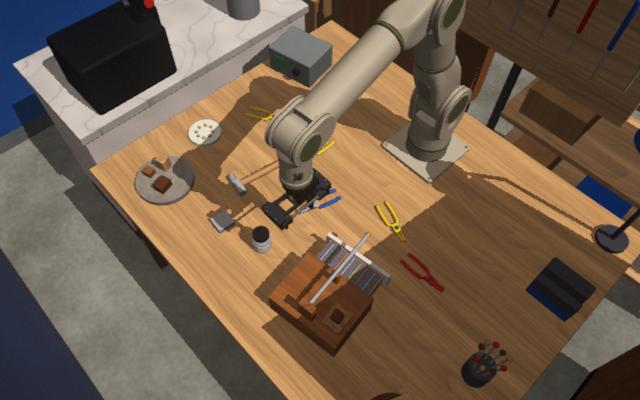

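View pics/a_side.png

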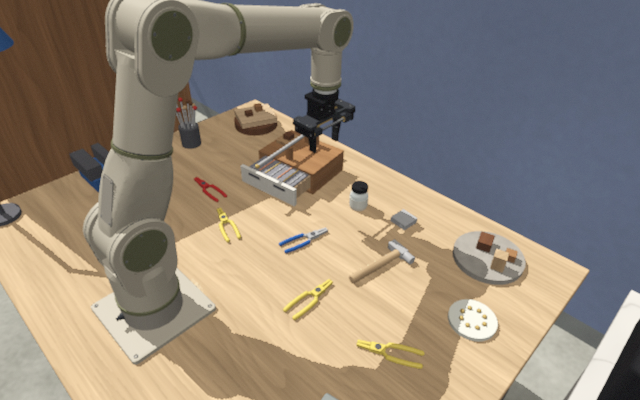

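View pics/a_wrist.png

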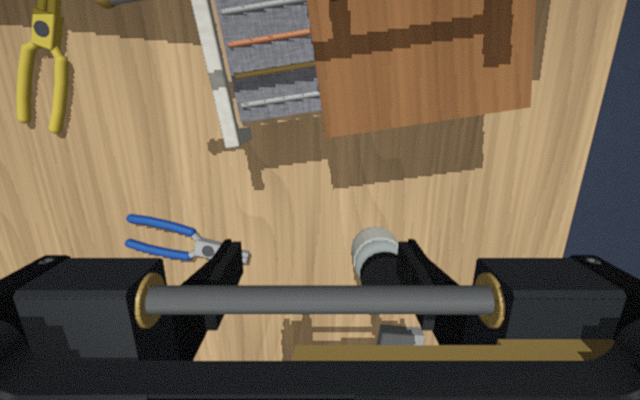

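Candidates (side image): blue pliers (303,240); yellow ones (228,222), (310,297), (390,350); red (210,188). The blue-handled ones are the target. I'll check with close crops next.

```bash
cat > h.py <<'E'
import numpy as np, cv2
from scipy.spatial.transform import Rotation as Ro
from bench import readout, vision, r
def K(c):
    f=c["pixels"].shape[0]/2/np.tan(np.radians(c["fovy"]/2)); return np.array([[f,0,c["cx"]],[0,f,c["cy"]],[0,0,1]])
def cam(n):
    s=readout.read_state(); c=vision.camera(n)
    if n=="wrist":
        T=np.eye(4);T[:3,:3]=Ro.from_quat(s["eef_rot"]).as_matrix();T[:3,3]=s["ee_pos"]
        Ti=np.linalg.inv(T@c["mount"]); c["R"]=Ti[:3,:3];c["t"]=Ti[:3,3]
    c["K"]=K(c); return c
def plane(c,uv,z):
    d=c["R"].T@np.linalg.inv(c["K"])@np.array([*uv,1]); o=-c["R"].T@c["t"]; return o+d*(z-o[2])/d[2]
def proj(c,X):
    p=(np.atleast_2d(X)@c["R"].T+c["t"])@c["K"].T; return p[:,:2]/p[:,2:]
def tri(c1,p1,c2,p2):
    P=[c["K"]@np.c_[c["R"],c["t"]] for c in (c1,c2)]
    X=cv2.triangulatePoints(P[0],P[1],np.array(p1,float).reshape(2,1),np.array(p2,float).reshape(2,1)).ravel(); return X[:3]/X[3]
def crop(c,name,x0,y0,x1,y1,k):
    im=cv2.resize(c["pixels"][y0:y1,x0:x1],None,fx=k,fy=k,interpolation=cv2.INTER_CUBIC)
    st=10
    for x in range(-(-x0//st)*st,x1,st):
        cv2.line(im,((x-x0)*k,0),((x-x0)*k,6),(0,255,0),1); cv2.putText(im,str(x),((x-x0)*k+1,16),0,.35,(0,255,0),1)
    for y in range(-(-y0//st)*st,y1,st):
        cv2.line(im,(0,(y-y0)*k),(6,(y-y0)*k),(0,255,0),1); cv2.putText(im,str(y),(8,(y-y0)*k+4),0,.35,(0,255,0),1)
    cv2.imwrite("pics/"+name,im)
E
python3 - <<'E'
from h import *
c=cam("side"); crop(c,"b1.png",225,100,355,200,6); crop(c,"b2.png",265,215,345,265,9)
c=cam("wrist"); crop(c,"b3.png",110,200,260,280,5)
c=cam("scene"); crop(c,"b4.png",265,220,395,320,6)
E
```

```text
(no output)
```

View pics/b1.png

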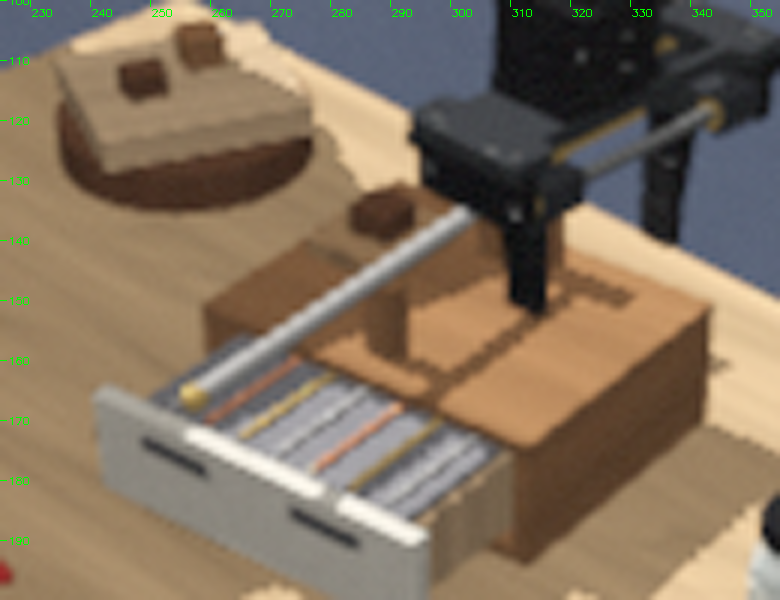

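View pics/b2.png

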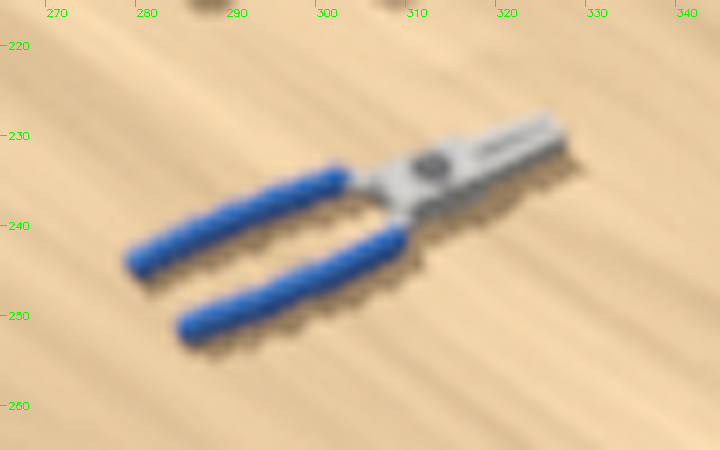

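View pics/b3.png

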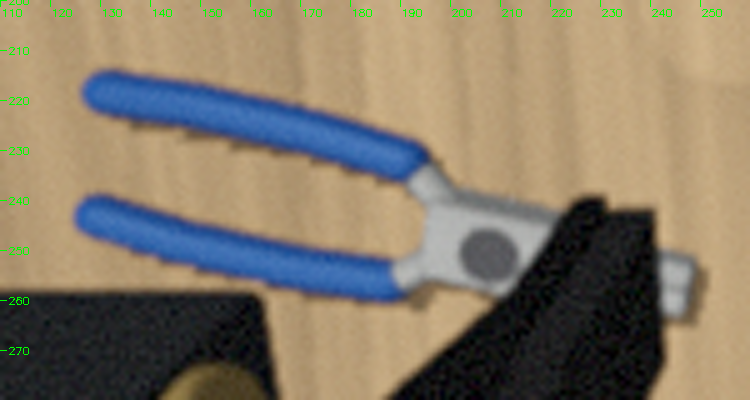

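View pics/b4.png

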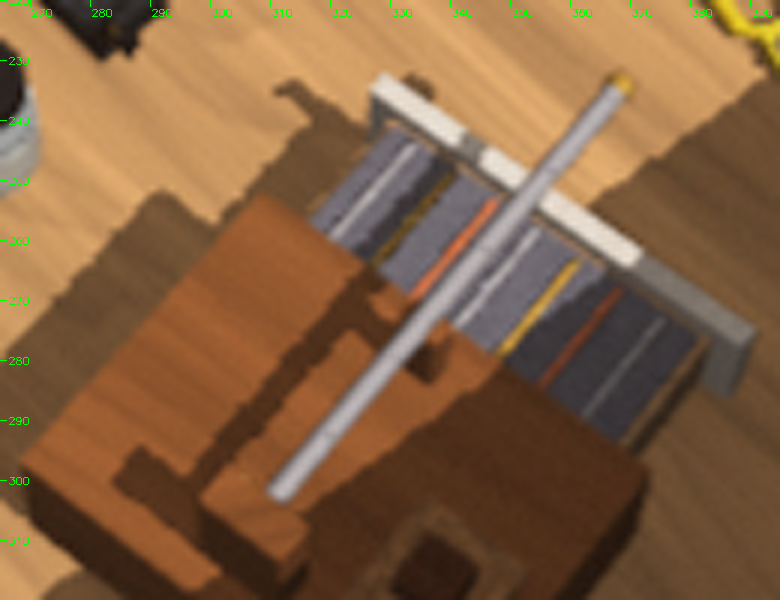

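Run:
```python
from h import *
np.set_printoptions(precision=4,suppress=True)
s,c,w=cam("side"),cam("scene"),cam("wrist")
print("tip tri",tri(s,(257.2,165.8),c,(368.7,233.7)),"scene",plane(c,(368.7,233.7),.14),"side",plane(s,(257.2,165.8),.14))
print("bar back",plane(c,(312,302),.14), plane(s,(300,137),.14))
print("panel R top scene",plane(c,(390.8,275.8),.0755),"L",plane(c,(328.8,233.3),.0755))
print("panel side: ",plane(s,(241.2,165),.0755),plane(s,(296.2,190),.0755))
print("unit front top corner side",plane(s,(313.5,174.5),.085), "scene",plane(c,(308.3,252.5),.085))
print("wrist: rivet",plane(w,(207.6,251),.014),"crotch",plane(w,(195.4,246.4),.014),"ends",plane(w,(129.4,218.4),.010),plane(w,(129,243),.010),"jawtip",plane(w,(248,257),.012))
print("side: rivet",plane(s,(312.9,233.4),.014),"ends",plane(s,(280.2,244.2),.010),plane(s,(285.8,252),.010),"jaw",plane(s,(327.2,228.9),.012))
```

```text
tip tri [0.4819 0.1507 0.1429] scene [0.4804 0.1498 0.14  ] side [0.4846 0.1541 0.14  ]
bar back [0.7496 0.1913 0.14  ] [0.7043 0.1872 0.14  ]
panel R top scene [0.5053 0.2723 0.0755] L [0.5399 0.0438 0.0755]
panel side:  [0.506  0.2722 0.0755] [0.5432 0.0378 0.0755]
unit front top corner side [0.6336 0.0499 0.085 ] scene [0.6351 0.0528 0.085 ]
wrist: rivet [ 0.4826 -0.098   0.014 ] crotch [ 0.4677 -0.0916  0.014 ] ends [ 0.3878 -0.055   0.01  ] [ 0.3813 -0.0886  0.01  ] jawtip [ 0.5333 -0.1076  0.012 ]
side: rivet [ 0.4845 -0.0966  0.014 ] ends [ 0.3851 -0.0585  0.01  ] [ 0.375  -0.0942  0.01  ] jaw [ 0.5319 -0.1117  0.012 ]
```

Blue pliers are confirmed in the crops: rivet at (207,251) in the wrist image and (313,233) in the side image, with both blue handles visible. Next I'll find the obstacles and work out the drawer approach.

```bash
cat >> h.py <<'E'
th=np.radians(8.7); RX=np.array([np.cos(th),np.sin(th),0]); RY=np.array([-np.sin(th),np.cos(th),0]); TIP=np.array([.482,.151,.14])
def rk(x,y,z): return TIP+RX*x+RY*y+np.array([0,0,z-.14])
def rel(pos,R=None):
    """tool-frame shift and rotvec(deg) from current to target"""
    s=readout.read_state(); A=Ro.from_quat(s["eef_rot"]); d=A.inv().apply(np.array(pos)-s["ee_pos"])
    q=np.zeros(3) if R is None else np.degrees((A.inv()*R).as_rotvec())
    return d,q
def toolR(yaw,tilt):
    """tool x at world yaw, pointing down; tilt>0: points forward (perp. plane containing z and tool... about world-yawed y)"""
    return Ro.from_euler('z',yaw)*Ro.from_euler('y',-tilt)*Ro.from_euler('x',-np.pi/2)
E
python3 - <<'E'
from h import *
np.set_printoptions(precision=4,suppress=True)
s,c,w=cam("side"),cam("scene"),cam("wrist")
print("jar lid side",plane(s,(360,187),.085),"base",plane(s,(359,207),0.002),"scene lid",plane(c,(261,232),.085))
print("block",plane(s,(403,219),.02),plane(c,(222,218),.02)); print("hammer head",plane(s,(402,252),.02),plane(c,(237,183),.02),"handle end",plane(s,(352,276),.012))
print(rk(.007,-.065,.045),rk(.125,-.065,.045))
print(rel([*rk(.007,-.065,.194)],None)[0], Ro.from_quat(readout.read_state()["eef_rot"]).as_matrix())
E
```

```text
jar lid side [ 0.6909 -0.1025  0.085 ] base [ 0.6931 -0.1043  0.002 ] scene lid [ 0.6941 -0.0989  0.085 ]
block [ 0.7289 -0.2536  0.02  ] [ 0.7347 -0.258   0.02  ]
hammer head [ 0.6075 -0.3384  0.02  ] [ 0.6111 -0.334   0.02  ] handle end [ 0.4407 -0.2925  0.012 ]
[0.4988 0.0878 0.045 ] [0.6154 0.1057 0.045 ]
[-0.1263 -0.0002  0.0878] [[ 1.      0.0001  0.    ]
 [-0.      0.      1.    ]
 [ 0.0001 -1.      0.    ]]
```

Request:
{"fn": "arm_command", "kwargs": {
  "targets": [
    [[-0.0316, 0, 0.022, 0, 0, 0], [-0.0316, 0, 0.022, 0, 0, 0], [-0.0316, 0, 0.022, 0, 0, 0], [-0.0316, 0, 0.022, 0, 0, 0], [0, 0, 0, 0, -4.35, 0], [0, 0, 0, 0, -4.35, 0], [0, 0, 0, 0, 0, 0], [0, 0, 0, 0, 0, 0]]
  ],
  "hand": 0
}}

```text
time: 1.27
ee_pos: [0.4987, 0.0879, 0.1939]
eef_rot: [0.705, 0.053, -0.053, -0.705]
ft_force: [-0.5, -0.4, -0.0]
width: 0.0415
```

```bash
cat > log.py <<'E'
import json
from bench import readout
s=readout.read_state()
open("log.jsonl","a").write(json.dumps({k:(list(map(float,s[k])) if hasattr(s[k],'__len__') else s[k]) for k in ("joint_positions","ee_pos","eef_rot")})+"\n")
E
python3 log.py
python3 - <<'E'
from h import *
np.set_printoptions(precision=4,suppress=True)
s=readout.read_state();print(s["time"],s["ee_pos"],s["joint_positions"],s["width"],Ro.from_quat(s["eef_rot"]).as_matrix())
print(rel(rk(.007,-.065,.045)))
c=cam("side");crop(c,"c1.png",225,100,355,200,6)
E
```

```text
1.2667 [0.4987 0.0879 0.1939] [-0.1192  0.0787 -0.153   1.7626  0.0125  1.3008 -0.1258] 0.04149282409938438 [[ 0.9889  0.0004 -0.1488]
 [ 0.1488  0.      0.9889]
 [ 0.0004 -1.     -0.    ]]
(array([-0.0001,  0.1489, -0.0001]), array([0., 0., 0.]))
```

View pics/c1.png

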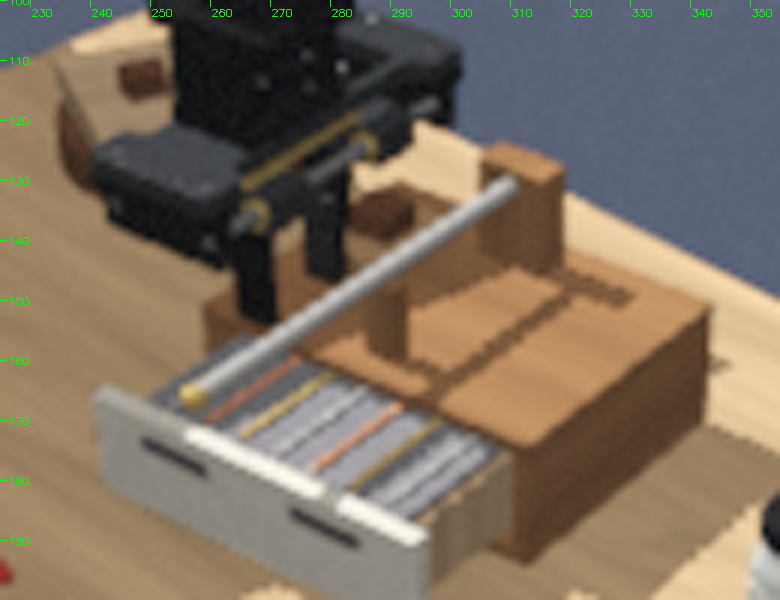

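Run:
```python
from h import *
c=cam("side"); print(proj(c,[readout.read_state()["ee_pos"],rk(.0,0,.14),rk(.271,0,.14),rk(.007,-.065,.045)]), readout.read_state()["width"])
```

```text
[[273.6501952  158.09594985]
 [257.18204083 166.51693692]
 [308.34069655 131.87709389]
 [275.73525172 196.6490907 ]] 0.03335894569742576
```

Run:
```python
from h import *
c=cam("side"); print(proj(c,[[.6246-.05,0,.193],[.6246-.05,0,.212],[.6246+.05,0,.193],rk(.007,-.065,.194),rk(.007,-.065,.213)]))
c=cam("scene");crop(c,"d1.png",255,180,385,280,6);print(proj(c,[rk(.007,-.065,.194),rk(.007,-.065,.213)]))
```

```text
[[311.76975756 160.08953347]
 [311.81095859 154.78492554]
 [334.24498836 147.75211705]
 [273.6092263  158.02493977]
 [273.31719838 152.7195796 ]]
[[350.69570088 214.82022286]
 [351.13531077 211.42285664]]
```

View pics/d1.png

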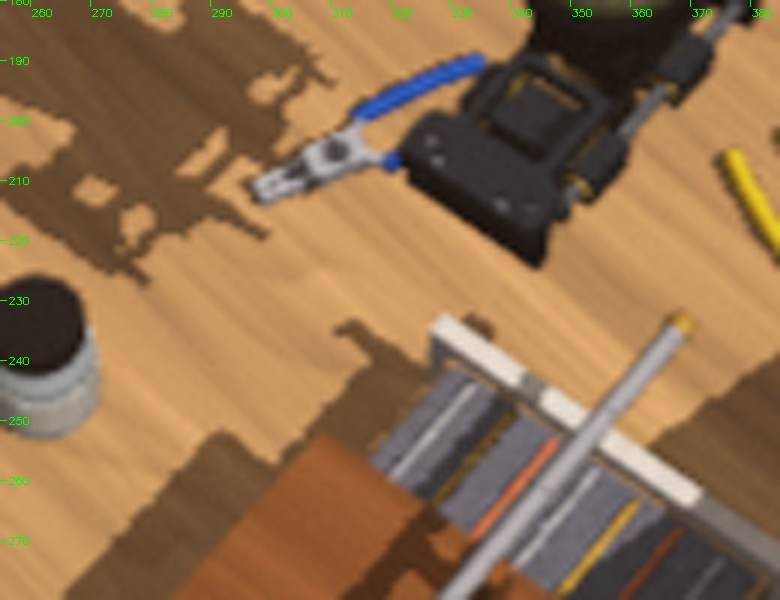

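Request:
{"fn": "arm_command", "kwargs": {
  "targets": [
    [[0, 0.04, 0, 0, 0, 0], [0, 0.04, 0, 0, 0, 0], [0, 0.04, 0, 0, 0, 0], [0, 0.025, 0, 0, 0, 0], [0, 0.017, 0, 0, 0, 0], [0, 0, 0, 0, 0, 0], [0, 0, 0, 0, 0, 0]]
  ],
  "hand": 0
}}

```text
time: 2.05
ee_pos: [0.4983, 0.0879, 0.0315]
eef_rot: [0.705, 0.053, -0.054, -0.705]
ft_force: [0.1, -0.7, 0.3]
width: 0.0007
```

```bash
python3 log.py
python3 - <<'E'
from h import *
s=readout.read_state(); print(s["width"],s["ft_force"])
c=cam("side");crop(c,"e1.png",225,100,355,200,6)
p=readout.read_state()["ee_pos"]; print(proj(c,[p,p+[0,0,.019]]))
E
```

```text
0.0006895166869988416 [ 0.12388548 -0.65476163  0.34691371]
[[275.96199876 199.51807078]
 [275.70932478 194.91750767]]
```

View pics/e1.png

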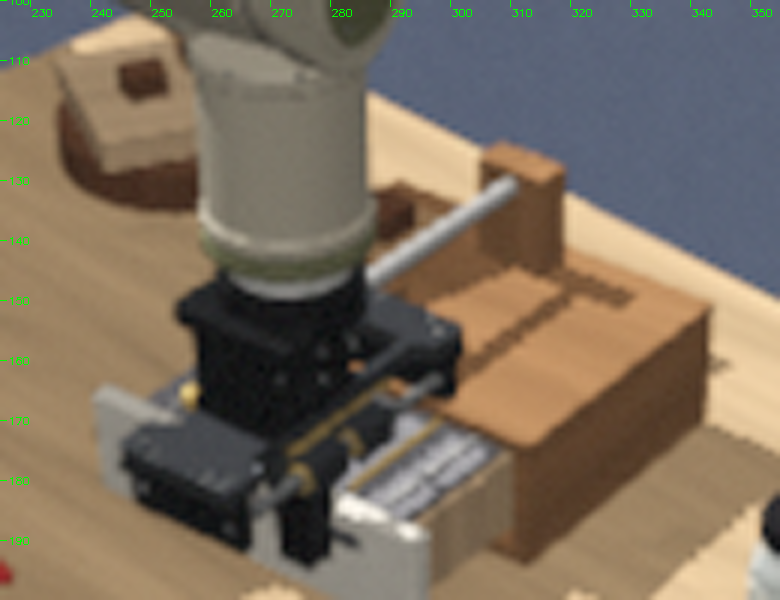

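Request:
{"fn": "arm_command", "kwargs": {
  "targets": [
    [[0.02, 0, 0, 0, 0, 0], [0.018, 0, 0, 0, 0, 0], [0.015, 0, 0, 0, 0, 0], [0.015, 0, 0, 0, 0, 0], [0.01, 0, 0, 0, 0, 0], [0.006, 0, 0, 0, 0, 0], [0, 0, 0, 0, 0, 0]]
  ]
}}

```text
time: 2.68
ee_pos: [0.5835, 0.101, 0.0333]
eef_rot: [-0.705, -0.054, 0.052, 0.705]
ft_force: [-0.8, 0.1, 0.1]
width: 0.0007
```

Request:
{"fn": "arm_command", "kwargs": {
  "targets": [
    [[0.004, 0, 0, 0, 0, 0], [0.004, 0, 0, 0, 0, 0], [0, 0, 0, 0, 0, 0]]
  ]
}}

```text
time: 2.93
ee_pos: [0.5894, 0.1019, 0.0322]
eef_rot: [0.705, 0.053, -0.054, -0.705]
ft_force: [-2.6, -0.5, 2.9]
width: 0.0004
```

```bash
python3 log.py
python3 - <<'E'
from h import *
s=readout.read_state(); print(s["ft_force"],(s["ee_pos"]-TIP)@RX)
c=cam("side");crop(c,"e2.png",225,100,355,200,6)
E
```

```text
[-2.63142267 -0.45666638  2.93663865] 0.09873824351000911
```

View pics/e2.png

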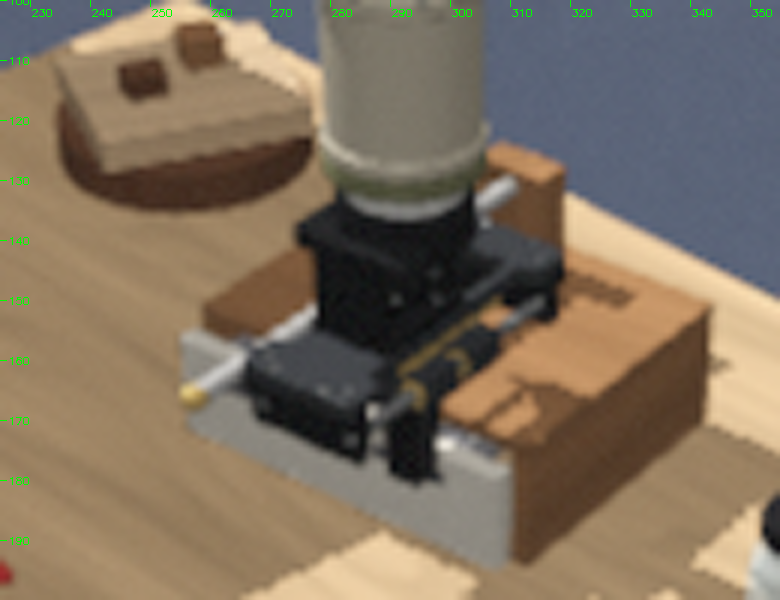

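Request:
{"fn": "arm_command", "kwargs": {
  "targets": [
    [[0.004, 0, 0, 0, 0, 0], [0.004, 0, 0, 0, 0, 0], [0.004, 0, 0, 0, 0, 0], [0, 0, 0, 0, 0, 0]]
  ]
}}

```text
time: 3.32
ee_pos: [0.5991, 0.1034, 0.0316]
eef_rot: [0.705, 0.052, -0.056, -0.705]
ft_force: [-15.3, -1.6, 11.0]
width: 0.0009
```

Request:
{"fn": "arm_command", "kwargs": {
  "targets": [
    [[0.003, 0, 0, 0, 0, 0], [0.002, 0, 0, 0, 0, 0], [0, 0, 0, 0, 0, 0], [0, 0, 0, 0, 0, 0]]
  ]
}}

```text
time: 3.65
ee_pos: [0.5989, 0.1033, 0.0315]
eef_rot: [0.706, 0.048, -0.059, -0.704]
ft_force: [-38.8, -6.7, 29.6]
width: 0.0004
```

```bash
python3 log.py
python3 - <<'E'
from h import *
s=readout.read_state(); print(s["ft_force"],(s["ee_pos"]-TIP)@RX)
c=cam("side");crop(c,"e3.png",225,100,355,200,6)
E
```

```text
[-38.84704591  -6.71687927  29.61449796] 0.10837816516375953
```

View pics/e3.png

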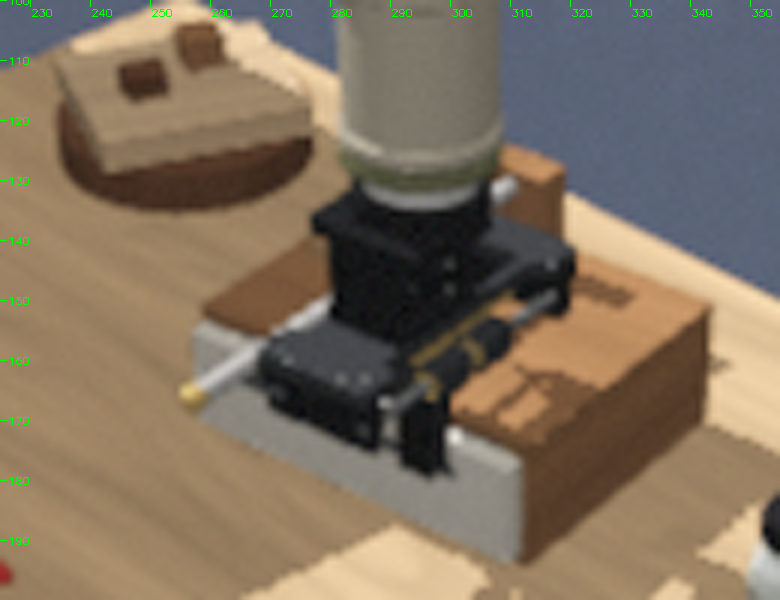

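Hard stop at 39 N without further travel, and the panel is flush with the unit. Backing off and lifting.

Request:
{"fn": "arm_command", "kwargs": {
  "targets": [
    [[-0.005, 0, 0, 0, 0, 0], [-0.015, 0, 0, 0, 0, 0], [-0.03, 0, 0, 0, 0, 0], [-0.03, 0, 0, 0, 0, 0], [0, -0.04, 0, 0, 0, 0], [0, -0.04, 0, 0, 0, 0], [0, -0.04, 0, 0, 0, 0], [0, -0.04, 0, 0, 0, 0], [0, 0, 0, 0, 0, 0]]
  ],
  "hand": 1
}}

```text
time: 4.45
ee_pos: [0.5314, 0.0934, 0.2007]
eef_rot: [-0.704, -0.058, 0.049, 0.706]
ft_force: [1.3, 1.6, 0.1]
width: 0.0525
```

```bash
python3 log.py
python3 - <<'E'
from h import *
s=readout.read_state(); print(s["ee_pos"],s["ft_force"],s["joint_positions"])
c=cam("side");crop(c,"f1.png",225,100,355,200,6)
c=cam("scene");cv2.imwrite("pics/f2.png",c["pixels"])
E
```

```text
[0.53136991 0.0934328  0.20068455] [1.25756113 1.59910691 0.09025606] [-0.12276578  0.13603084 -0.14967047  1.6855159   0.02178701  1.30803723
 -0.12467591]
```

View pics/f1.png

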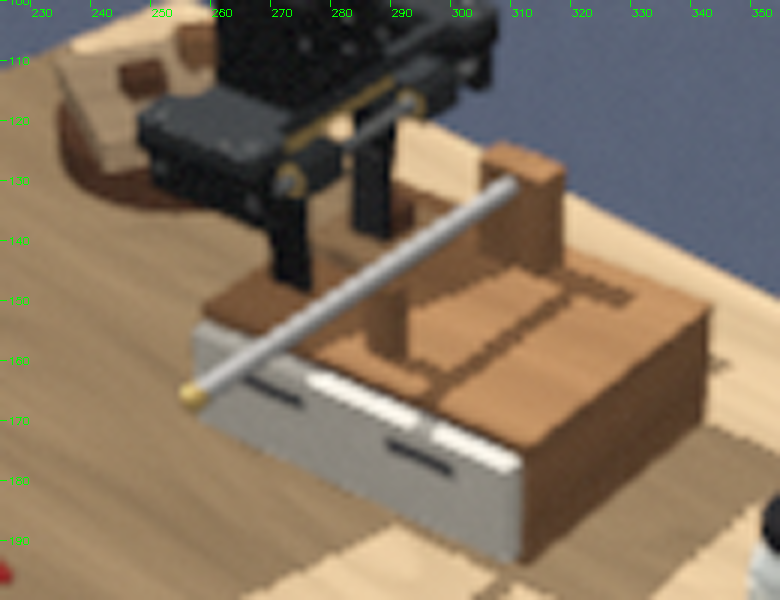

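View pics/f2.png

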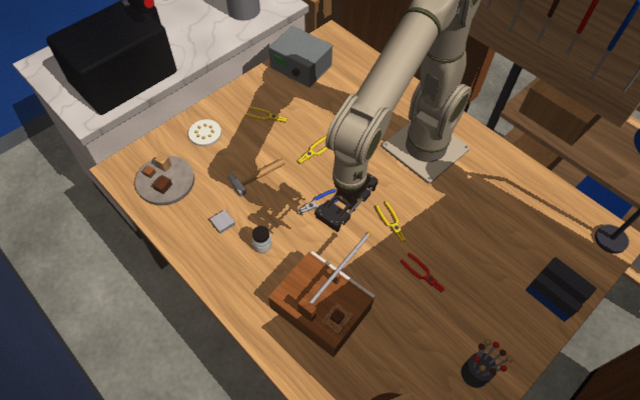

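```bash
cat > kin.py <<'E'
from h import *
import json
from scipy.optimize import least_squares
def fk(q,p):
    h,a1,L1,e1,e2,L2,a6,L3=p
    T=Ro.from_euler('z',q[0]); X=np.array([0,0,h])
    T=T*Ro.from_euler('y',q[1]); X=X+T.apply([a1*0,0,0])
    T=T*Ro.from_euler('z',q[2]); X=X+T.apply([e1,0,L1])
    T=T*Ro.from_euler('y',q[3]); X=X+T.apply([e2,0,0])
    T=T*Ro.from_euler('z',q[4]); X=X+T.apply([0,0,L2])
    T=T*Ro.from_euler('y',q[5]); X=X+T.apply([a6,0,0])
    T=T*Ro.from_euler('z',q[6]); X=X+T.apply([0,0,L3])
    return X,T
if __name__=="__main__":
    np.set_printoptions(precision=4,suppress=True)
    D=[json.loads(l) for l in open("log.jsonl")]
    D.append(dict(joint_positions=[-0.0226034 ,  0.33287555, -0.06468519,  1.46094886,  0.02161769,1.34989185, -0.08849978],ee_pos=[.62457,0,.192948],eef_rot=[ 7.07137821e-01, -4.98603449e-04, -5.08966330e-04, -7.07075381e-01]))
    C=[ (fk(d["joint_positions"],np.zeros(8))[1].inv()*Ro.from_quat(d["eef_rot"])) for d in D]
    for c in C: print(c.as_matrix().round(3).tolist())
    p0=np.array([.35,0,.4,0,0,.4,0,.25])
    f=lambda p: np.concatenate([fk(d["joint_positions"],p)[0]-d["ee_pos"] for d in D]+[(p-p0)*1e-3])
    s=least_squares(f,p0); print(s.x,np.abs(s.fun[:-8]).max())
    np.save("p.npy",s.x)
E
python3 kin.py
```

```text
[[-0.956, 0.0, 0.294], [0.294, 0.0, 0.956], [-0.0, 1.0, -0.0]]
[[-0.955, -0.0, 0.297], [0.297, -0.0, 0.955], [0.0, 1.0, 0.0]]
[[-0.954, -0.0, 0.299], [0.299, -0.0, 0.954], [0.0, 1.0, 0.0]]
[[-0.954, -0.001, 0.299], [0.299, -0.006, 0.954], [0.001, 1.0, 0.006]]
[[-0.954, 0.001, 0.299], [0.299, 0.006, 0.954], [-0.001, 1.0, -0.006]]
[[-1.0, -0.0, 0.0], [0.0, -0.0, 1.0], [-0.0, 1.0, 0.0]]
[ 7.0298  0.      1.0599 -0.0242 -0.1128  0.5023  0.2377  7.8402] 0.21966713905440632
```

```bash
sed -i "s/^def fk(q,p):/def fk(q,p):\n    q=np.array(q)*[-1,1,-1,1,-1,1,-1]/" kin.py; python3 kin.py
```

```text
[[-1.0, -0.0, 0.0], [0.0, -0.0, 1.0], [-0.0, 1.0, 0.0]]
[[-1.0, -0.0, 0.0], [0.0, -0.0, 1.0], [-0.0, 1.0, 0.0]]
[[-1.0, -0.0, 0.0], [0.0, -0.0, 1.0], [-0.0, 1.0, 0.0]]
[[-1.0, -0.0, 0.0], [0.0, -0.0, 1.0], [-0.0, 1.0, 0.0]]
[[-1.0, -0.0, 0.0], [0.0, 0.0, 1.0], [-0.0, 1.0, 0.0]]
[[-1.0, -0.0, -0.0], [-0.0, 0.0, 1.0], [-0.0, 1.0, -0.0]]
[ 1.7395 -0.      0.5672 -0.005  -0.0423  0.4877  0.0434  2.0165] 0.0417052609215932
```

```bash
cat > kin.py <<'E'
from h import *
import json
from scipy.optimize import least_squares
AX='zyzyzyz'; SG=np.array([-1,1,-1,1,-1,1,-1])
C0=np.array([[-1,0,0],[0,0,1],[0,1,0.]])
P0=np.zeros((8,3)); P0[0,2]=.35;P0[2,2]=.4;P0[4,2]=.4;P0[7,2]=.28
def fk(q,P):
    P=P.reshape(8,3); T=Ro.identity(); X=P[0].copy()
    for i in range(7):
        T=T*Ro.from_euler(AX[i],SG[i]*q[i]); X=X+T.apply(P[i+1])
    return X,T*Ro.from_matrix(C0)
def load():
    D=[json.loads(l) for l in open("log.jsonl")]
    D.append(dict(joint_positions=[-0.0226034 ,  0.33287555, -0.06468519,  1.46094886,  0.02161769,1.34989185, -0.08849978],ee_pos=[.62457,0,.192948],eef_rot=[ 7.07137821e-01, -4.98603449e-04, -5.08966330e-04, -7.07075381e-01]))
    return D
def fit():
    D=load(); w=np.ones((8,3))*.02; w[[0,2,4,7],2]=.003
    f=lambda p: np.concatenate([fk(d["joint_positions"],p)[0]-d["ee_pos"] for d in D]+[((p.reshape(8,3)-P0)*w).ravel()])
    s=least_squares(f,P0.ravel()); return s.x.reshape(8,3),np.abs(s.fun[:-24]).max()
if __name__=="__main__":
    np.set_printoptions(precision=4,suppress=True)
    print(*fit())
E
python3 kin.py
```

```text
[[ 0.0003 -0.004   0.2584]
 [-0.0003 -0.0049 -0.0021]
 [ 0.0005 -0.0049  0.4479]
 [ 0.     -0.0078  0.0011]
 [ 0.     -0.0078  0.4887]
 [ 0.0005 -0.0055  0.002 ]
 [ 0.0008 -0.0055  0.0022]
 [ 0.0005 -0.0052  0.3765]] 4.636844979005739e-05
```

```bash
cat > plan.py <<'E'
from kin import *
LO=np.array([-2.6,-.5,-1.47,.16,-1.27,.06,-2.6]);HI=np.array([2.6,2.12,1.34,2.42,4.41,2.06,2.6])
P,_=fit()
def ik(pos,R,q0):
    def f(q):
        X,T=fk(q,P); return np.concatenate([(X-pos)*5,(T.inv()*R).as_rotvec(),(q-q0)*1e-4])
    s=least_squares(f,np.clip(q0,LO+.02,HI-.02),bounds=(LO+.01,HI-.01)); X,T=fk(s.x,P)
    return s.x,np.linalg.norm(X-pos),np.degrees((T.inv()*R).magnitude())
if __name__=="__main__":
    np.set_printoptions(precision=3,suppress=True)
    q0=readout.read_state()["joint_positions"]
    print("bar")
    q=q0
    for t in range(-40,95,10):
        for q1 in [q]:
            R=toolR(th,np.radians(t)); pos=rk(.05,0,.165)+R.apply([0,.019,0])
            x,e,a=ik(pos,R,q1); print(t,x,round(e,4),round(a,2))
        if e<.002 and a<.5:q=x
    print("flip j5")
    rng=np.random.default_rng(0)
    for t in (30,45,60,75,90):
        R=toolR(th,np.radians(t)); pos=rk(.05,0,.165)+R.apply([0,.019,0])
        b=[]
        for k in range(25):
            x,e,a=ik(pos,R,rng.uniform(LO,HI))
            if e<.002 and a<.5:b.append(x)
        print(t,len(b)); print(np.array(b[:4]))
    print("pliers")
    q=q0
    for t in range(0,-60,-10):
        R=toolR(np.radians(-13.3),np.radians(t)); pos=np.array([.4835,-.097,.008])+R.apply([0,.012,0])
        x,e,a=ik(pos,R,q); print(t,x,round(e,4),round(a,2)); q=x if e<.002 else q
E
python3 plan.py
```

```text
bar
-40 [-0.224  0.778 -0.152  1.073 -0.036  1.981 -0.221] 0.0 0.0
-30 [-0.221  0.634 -0.155  1.23  -0.017  1.796 -0.217] 0.0 0.0
-20 [-0.219  0.492 -0.158  1.388 -0.     1.607 -0.22 ] 0.0 0.0
-10 [-0.22   0.353 -0.163  1.547  0.017  1.415 -0.231] 0.0 0.0
0 [-0.224  0.219 -0.169  1.706  0.039  1.22  -0.251] 0.0 0.0
10 [-0.231  0.092 -0.178  1.864  0.07   1.019 -0.286] 0.0 0.0
20 [-0.153 -0.023 -0.276  2.019  0.121  0.812 -0.347] 0.0 0.0
30 [-0.146 -0.125 -0.308  2.172  0.206  0.597 -0.452] 0.0 0.0
40 [-0.06  -0.205 -0.423  2.319  0.392  0.373 -0.671] 0.0 0.0
50 [ 0.759 -0.49  -1.126  2.41  -1.068  0.184  0.621] 0.0005 0.23
60 [ 0.795 -0.49  -1.217  2.41  -1.26   0.07   0.759] 0.0153 6.57
70 [ 0.754 -0.49  -1.167  2.41  -1.26   0.07   0.769] 0.0206 15.29
80 [ 0.711 -0.49  -1.117  2.41  -1.26   0.07   0.78 ] 0.0281 24.21
90 [ 0.668 -0.49  -1.066  2.41  -1.26   0.07   0.794] 0.0362 33.17
flip j5
30 18
[[ 0.348 -0.147 -0.763  2.16   0.071  0.585 -0.333]
 [ 0.2   -0.136 -0.629  2.163  0.118  0.588 -0.375]
 [-1.274 -0.216  0.735  2.2    0.537  0.668 -0.716]
 [ 0.021 -0.128 -0.464  2.168  0.166  0.592 -0.417]]
45 14
[[-0.559 -0.227  0.016  2.408  0.926  0.347 -1.178]
 [-0.646 -0.232  0.097  2.41   0.962  0.363 -1.204]
 [ 0.752 -0.446 -1.105  2.354 -0.687  0.271  0.278]
 [ 0.307 -0.275 -0.769  2.38   0.299  0.225 -0.632]]
60 0
[]
75 0
[]
90 0
[]
pliers
0 [ 0.087  0.261  0.02   2.007 -0.007  0.874 -0.121] 0.0 0.0
-10 [ 0.104  0.388  0.019  1.847 -0.03   1.08  -0.094] 0.0 0.0
-20 [ 0.118  0.522  0.017  1.687 -0.044  1.28  -0.078] 0.0 0.0
-30 [ 0.129  0.662  0.015  1.527 -0.054  1.474 -0.069] 0.0 0.0
-40 [ 0.138  0.806  0.013  1.367 -0.062  1.665 -0.065] 0.0 0.0
-50 [ 0.145  0.952  0.011  1.209 -0.07   1.852 -0.065] 0.0 0.0
```

Run:
```python
from h import *
np.set_printoptions(precision=1,suppress=True)
c=cam("wrist");im=c["pixels"].copy(); M=np.linalg.inv(c["mount"])
w=readout.read_state()["width"];print(w)
for d,col in ((0,(0,0,255)),(.019,(0,255,0)),(.04,(255,0,0))):
  for sx in (-1,1):
    for zz in (-.0095,.0095):
      p=c["K"]@(M@np.array([sx*w/2,-d,zz,1]))[:3]; p=p[:2]/p[2]; print(d,p); cv2.circle(im,tuple(int(v) for v in p),2,col,-1)
cv2.imwrite("pics/g1.png",im)
```

```text
0.06428756842550397
0 [269.4 249. ]
0 [268.  222.1]
0 [366.9 248.9]
0 [368.2 221.9]
0.019 [264.7 262.8]
0.019 [263.1 233.6]
0.019 [371.4 262.7]
0.019 [372.9 233.5]
0.04 [258.4 281.4]
0.04 [256.3 249.3]
0.04 [377.5 281.2]
0.04 [379.4 249.2]
```

View pics/g1.png

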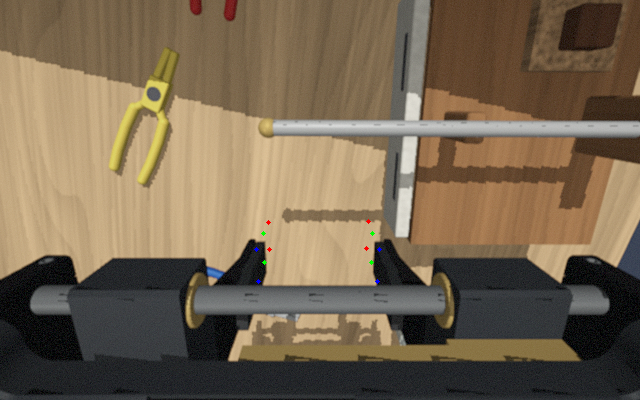

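Run:
```python
from h import *
np.set_printoptions(precision=4,suppress=True)
print(rel([.4777,-.0956,.2],toolR(np.radians(-13.3),np.radians(-45))))
```

```text
(array([-0.0778, -0.0081, -0.1783]), array([ 8.6217, 20.8567, 44.5194]))
```

Request:
{"fn": "arm_command", "kwargs": {
  "targets": [
    [[-0.0156, -0.0016, -0.0357, 0, 0, 0], [-0.0156, -0.0016, -0.0357, 0, 0, 0], [-0.0156, -0.0016, -0.0357, 0, 0, 0], [-0.0156, -0.0016, -0.0357, 0, 0, 0], [-0.0154, -0.0016, -0.0357, 0, 0, 0], [0, 0, 0, 0, 0, 0]]
  ],
  "hand": 1
}}

```text
time: 5.1
ee_pos: [0.4746, -0.1039, 0.1986]
eef_rot: [0.706, 0.049, -0.051, -0.705]
ft_force: [0.2, -1.0, 1.2]
width: 0.0865
```

Request:
{"fn": "arm_command", "kwargs": {
  "targets": [
    [[0, 0, 0, 1.08, 2.61, 5.565], [0, 0, 0, 1.08, 2.61, 5.565], [0, 0, 0, 1.08, 2.61, 5.565], [0, 0, 0, 1.08, 2.61, 5.565], [0, 0, 0, 1.08, 2.61, 5.565], [0, 0, 0, 1.08, 2.61, 5.565], [0, 0, 0, 1.08, 2.61, 5.565], [0, 0, 0, 1.08, 2.61, 5.565], [0, 0, 0, 0, 0, 0], [0, 0, 0, 0, 0, 0]]
  ]
}}

```text
time: 5.93
ee_pos: [0.474, -0.0951, 0.1936]
eef_rot: [-0.618, 0.345, 0.194, 0.68]
ft_force: [0.7, 0.2, 0.8]
width: 0.087
```

```bash
python3 log.py; python3 kin.py
python3 - <<'E'
from h import *
np.set_printoptions(precision=4,suppress=True)
s=readout.read_state();print(s["time"],s["ee_pos"],s["joint_positions"],s["width"],s["ft_force"])
print(rel([.4777,-.0956,.05],toolR(np.radians(-13.3),np.radians(-45))))
c=cam("side");crop(c,"i1.png",245,140,375,240,6)
c=cam("wrist");cv2.imwrite("pics/i2.png",c["pixels"])
E
```

```text
[[ 0.0006 -0.004   0.2597]
 [ 0.0004 -0.005  -0.002 ]
 [-0.0006 -0.005   0.448 ]
 [ 0.0011 -0.0079  0.0011]
 [ 0.0005 -0.0079  0.4887]
 [-0.     -0.0054  0.002 ]
 [ 0.0013 -0.0054  0.0022]
 [ 0.0009 -0.0051  0.3779]] 4.176857631060793e-05
5.9333 [ 0.474  -0.0951  0.1936] [ 0.0809  0.6851  0.113   1.1902 -0.1069  2.0575 -0.045 ] 0.08703553933724377 [0.6794 0.2373 0.7839]
(array([0.1044, 0.0987, 0.0006]), array([ 0.0533, -0.047 , -0.141 ]))
```

View pics/i1.png

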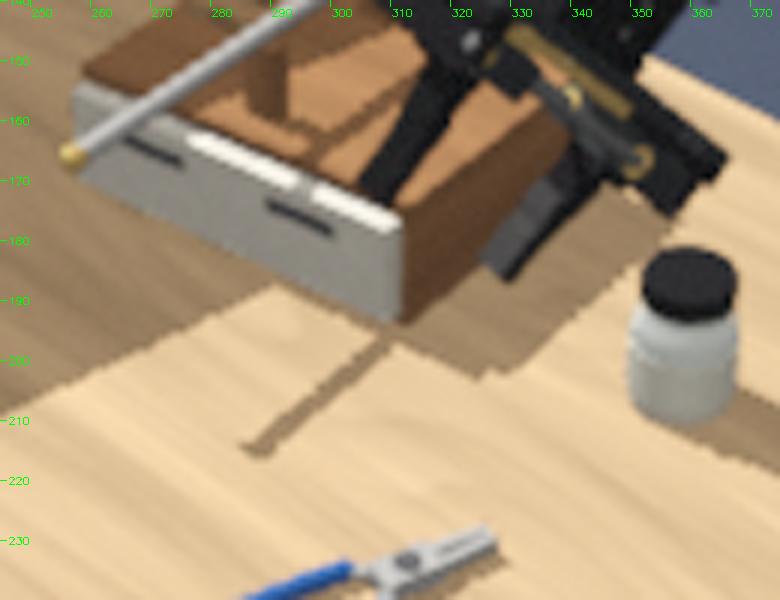

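View pics/i2.png

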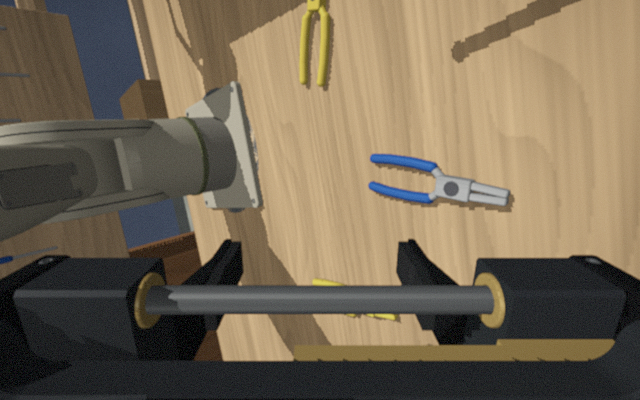

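The tilt came out about the wrong jaw axis. The jaws must open across the pliers, so I need -90° about tool y.

Request:
{"fn": "arm_command", "kwargs": {
  "targets": [
    [[0, 0, 0, 0, -7, 0], [0, 0, 0, 0, -7, 0], [0, 0, 0, 0, -7, 0], [0, 0, 0, 0, -7, 0], [0, 0, 0, 0, -7, 0], [0, 0, 0, 0, -7, 0], [0, 0, 0, 0, -7, 0], [0, 0, 0, 0, -7, 0], [0, 0, 0, 0, -7, 0], [0, 0, 0, 0, -7, 0], [0, 0, 0, 0, -7, 0], [0, 0, 0, 0, -7, 0]]
  ]
}}

```text
time: 7.03
ee_pos: [0.4747, -0.0949, 0.1989]
eef_rot: [-0.33, -0.204, 0.557, 0.734]
ft_force: [-0.1, 1.0, -0.4]
width: 0.087
```

```bash
sed -i "s/\*Ro.from_euler('x',-np.pi\/2)$/*Ro.from_euler('x',-np.pi\/2)*Ro.from_euler('y',-np.pi\/2)/" h.py; tail -3 h.py; python3 log.py
python3 - <<'E'
from h import *
np.set_printoptions(precision=4,suppress=True)
s=readout.read_state();print(s["time"],s["ee_pos"],s["joint_positions"])
print(rel([.4777,-.0956,.06],toolR(np.radians(-13.3),np.radians(-45))))
c=cam("wrist");cv2.imwrite("pics/j2.png",c["pixels"])
E
python3 plan.py
```

```text
def toolR(yaw,tilt):
    """tool x at world yaw, pointing down; tilt>0: points forward (perp. plane containing z and tool... about world-yawed y)"""
    return Ro.from_euler('z',yaw)*Ro.from_euler('y',-tilt)*Ro.from_euler('x',-np.pi/2)*Ro.from_euler('y',-np.pi/2)
7.0333 [ 0.4747 -0.0949  0.1989] [ 0.1393  0.6734  0.0157  1.185  -0.0716  2.0589  1.3888]
(array([ 0.0098,  0.0968, -0.0992]), array([ 0.4275, -5.6011,  0.0076]))
bar
-40 [-0.229  0.78  -0.143  1.072 -0.04   1.98   1.353] 0.0 0.0
-30 [-0.223  0.635 -0.151  1.229 -0.019  1.795  1.354] 0.0 0.0
-20 [-0.218  0.493 -0.16   1.388  0.001  1.607  1.35 ] 0.0 0.0
-10 [-0.215  0.353 -0.17   1.548  0.02   1.415  1.338] 0.0 0.0
0 [-0.215  0.218 -0.18   1.708  0.041  1.22   1.318] 0.0 0.0
10 [-0.217  0.09  -0.192  1.866  0.072  1.019  1.283] 0.0 0.0
20 [-0.182 -0.025 -0.248  2.021  0.122  0.813  1.223] 0.0 0.0
30 [-0.173 -0.127 -0.284  2.173  0.211  0.599  1.114] 0.0 0.0
40 [-0.088 -0.204 -0.398  2.317  0.405  0.379  0.888] 0.0 0.0
50 [ 0.811 -0.49  -1.162  2.41  -1.203  0.188  2.33 ] 0.0006 0.28
60 [ 0.819 -0.49  -1.237  2.41  -1.26   0
[... 370 characters left out ...]
144 -0.04   0.578  1.347]
 [-0.457 -0.137 -0.019  2.186  0.278  0.611  1.057]]
45 13
[[-0.577 -0.242  0.022  2.41   0.913  0.364  0.401]
 [ 0.302 -0.263 -0.762  2.372  0.326  0.227  0.92 ]
 [-0.578 -0.242  0.022  2.41   0.913  0.364  0.4  ]
 [-0.578 -0.242  0.022  2.41   0.913  0.364  0.4  ]]
60 0
[]
75 0
[]
90 0
[]
pliers
0 [ 0.141  0.262 -0.039  2.006  0.013  0.874  1.433] 0.0 0.0
-10 [ 0.149  0.389 -0.034  1.846 -0.008  1.08   1.459] 0.0 0.0
-20 [ 0.154  0.524 -0.029  1.685 -0.022  1.28   1.475] 0.0 0.0
-30 [ 0.157  0.665 -0.024  1.523 -0.034  1.475  1.485] 0.0 0.0
-40 [ 0.159  0.809 -0.019  1.362 -0.045  1.666  1.492] 0.0 0.0
-50 [ 0.16   0.956 -0.015  1.202 -0.056  1.853  1.494] 0.0 0.0
```

View pics/j2.png

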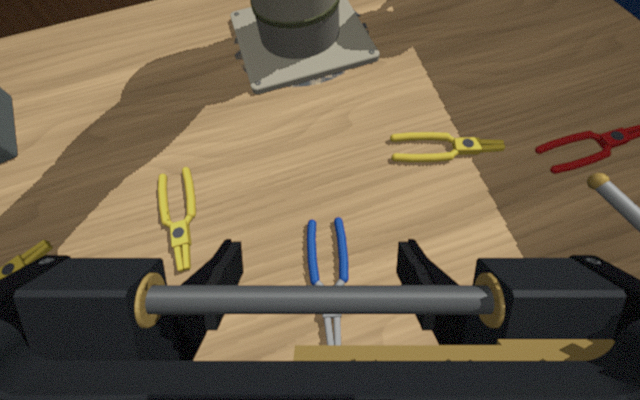

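Request:
{"fn": "arm_command", "kwargs": {
  "targets": [
    [[0.0024, 0.0242, -0.0248, 0, 0, 0], [0.0024, 0.0242, -0.0248, 0, 0, 0], [0.0025, 0.0242, -0.0248, 0, 0, 0], [0.0025, 0.0242, -0.0248, 0, 0, 0], [0, 0, 0, 0.4, -5.6, 0], [0, 0, 0, 0, 0, 0], [0, 0, 0, 0, 0, 0]]
  ]
}}

```text
time: 7.67
ee_pos: [0.4778, -0.0964, 0.0592]
eef_rot: [-0.303, -0.233, 0.571, 0.726]
ft_force: [1.5, -0.0, 1.6]
width: 0.0867
```

```bash
python3 log.py
python3 - <<'E'
from h import *
np.set_printoptions(precision=4,suppress=True)
s=readout.read_state();print(s["time"],s["ee_pos"],s["ft_force"],s["joint_positions"])
print(rel([.4777,-.0956,.02],toolR(np.radians(-13.3),np.radians(-45))))
c=cam("side");crop(c,"k1.png",260,165,380,265,6)
c=cam("wrist");cv2.imwrite("pics/k2.png",c["pixels"]);c=cam("scene");crop(c,"k3.png",270,150,370,230,7)
E
```

```text
7.6667 [ 0.4778 -0.0964  0.0592] [ 1.4994 -0.0187  1.6101] [ 0.1589  0.8159 -0.0131  1.2602 -0.0542  1.8494  1.4802]
(array([ 0.001 ,  0.0279, -0.0276]), array([-0.055 , -0.6189,  0.0407]))
```

View pics/k1.png

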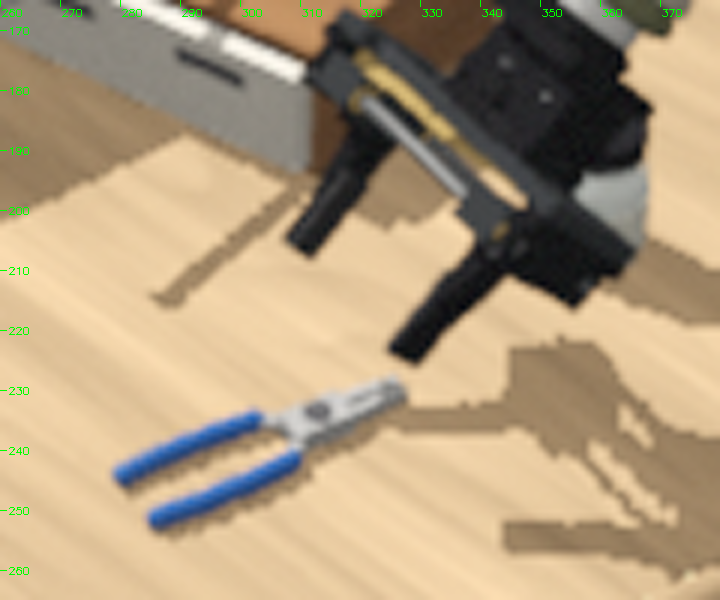

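View pics/k2.png

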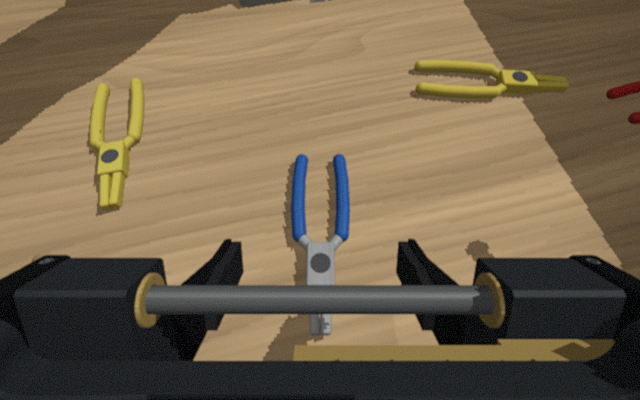

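View pics/k3.png

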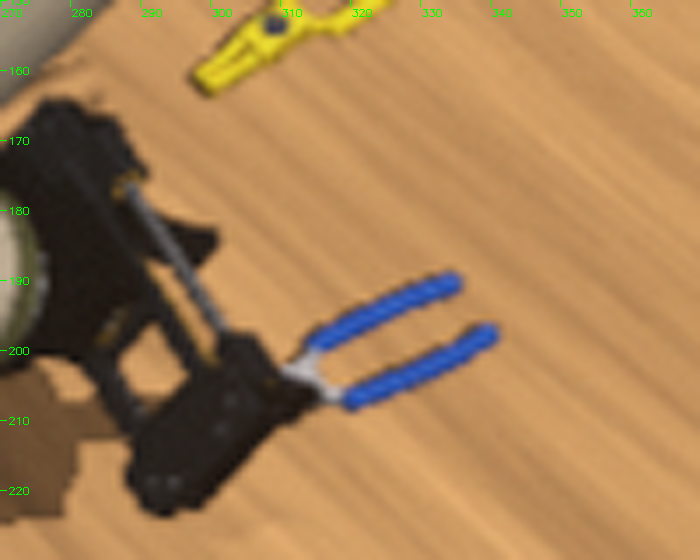

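Run:
```python
from h import *
c=cam("side");s=readout.read_state();R=Ro.from_quat(s["eef_rot"])
for d in (0,.01,.019,.025,.03): print(d,proj(c,[s["ee_pos"]+R.apply([sx*.050,-d,0]) for sx in(-1,0,1)]).round(1).tolist())
```

```text
0 [[320.4, 233.1], [311.5, 223.3], [302.9, 214.0]]
0.01 [[322.5, 230.4], [313.5, 220.7], [304.9, 211.5]]
0.019 [[324.4, 228.0], [315.4, 218.4], [306.7, 209.2]]
0.025 [[325.7, 226.4], [316.6, 216.8], [307.9, 207.6]]
0.03 [[326.7, 225.1], [317.6, 215.5], [308.9, 206.4]]
```

Request:
{"fn": "arm_command", "kwargs": {
  "targets": [
    [[0.0005, 0.014, -0.0138, 0, -0.6, 0], [0.0005, 0.014, -0.0138, 0, 0, 0], [0, 0.004, -0.004, 0, 0, 0], [0, 0.003, -0.003, 0, 0, 0], [0, 0, 0, 0, 0, 0]]
  ]
}}

```text
time: 8.28
ee_pos: [0.477, -0.0954, 0.0083]
eef_rot: [-0.298, -0.237, 0.574, 0.725]
ft_force: [-0.1, -0.4, -0.8]
width: 0.0872
```

```bash
python3 log.py
python3 - <<'E'
from h import *
np.set_printoptions(precision=4,suppress=True)
s=readout.read_state();print(s["time"],s["ee_pos"],s["ft_force"])
c=cam("side");crop(c,"l1.png",270,185,370,260,8)
c=cam("wrist");cv2.imwrite("pics/l2.png",c["pixels"])
E
```

```text
8.2833 [ 0.477  -0.0954  0.0083] [-0.148  -0.3732 -0.7515]
```

View pics/l1.png

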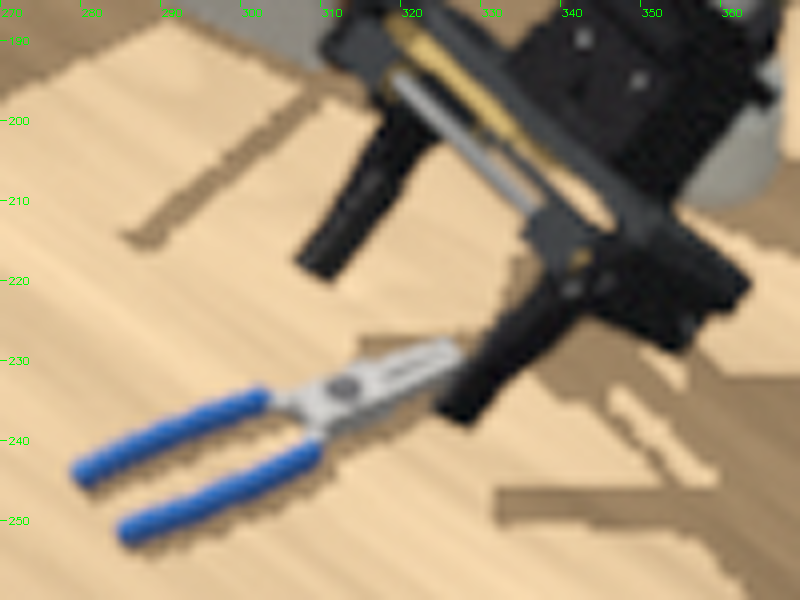

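View pics/l2.png

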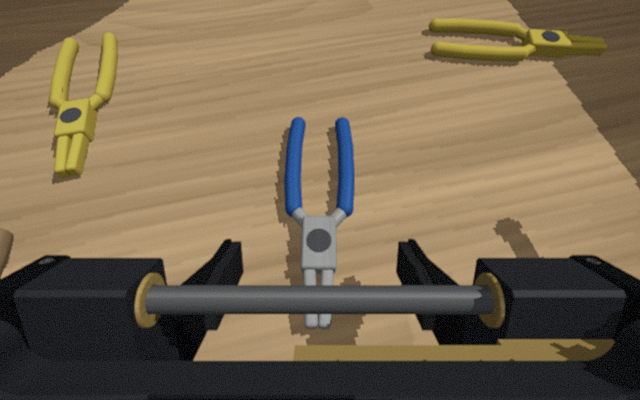

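Request:
{"fn": "arm_command", "kwargs": {
  "targets": [
    [[0, 0.002, -0.002, 0, 0, 0], [0, 0.0015, -0.0015, 0, 0, 0], [0, 0, 0, 0, 0, 0]]
  ]
}}

```text
time: 8.63
ee_pos: [0.4771, -0.0954, 0.0032]
eef_rot: [-0.298, -0.238, 0.574, 0.725]
ft_force: [0.4, -0.6, 0.3]
width: 0.0868
```

Request:
{"fn": "arm_command", "kwargs": {
  "targets": [
    [[0, 0.006, 0.002, 0, 0, 0], [0, 0.006, 0.0015, 0, 0, 0], [0, 0.004, 0, 0, 0, 0], [0, 0.002, 0, 0, 0, 0], [0, 0, 0, 0, 0, 0]]
  ]
}}

```text
time: 9.05
ee_pos: [0.4616, -0.0917, -0.0072]
eef_rot: [-0.298, -0.237, 0.574, 0.725]
ft_force: [0.7, -0.8, 0.3]
width: 0.0865
```

```bash
python3 log.py
python3 - <<'E'
from h import *
np.set_printoptions(precision=4,suppress=True)
s=readout.read_state();print(s["time"],s["ee_pos"],s["ft_force"])
c=cam("side");crop(c,"m1.png",270,185,370,260,8)
R=Ro.from_quat(s["eef_rot"])
for d in (.02,.025,.03): print(d,proj(c,[s["ee_pos"]+R.apply([sx*.050,-d,0]) for sx in(-1,0,1)]).round(1).tolist())
c=cam("wrist");cv2.imwrite("pics/m2.png",c["pixels"])
E
```

```text
9.05 [ 0.4616 -0.0917 -0.0072] [ 0.734  -0.8138  0.3398]
0.02 [[319.2, 246.2], [310.4, 236.3], [302.0, 226.9]]
0.025 [[320.3, 244.9], [311.4, 235.0], [303.0, 225.6]]
0.03 [[321.3, 243.6], [312.4, 233.8], [303.9, 224.4]]
```

View pics/m1.png

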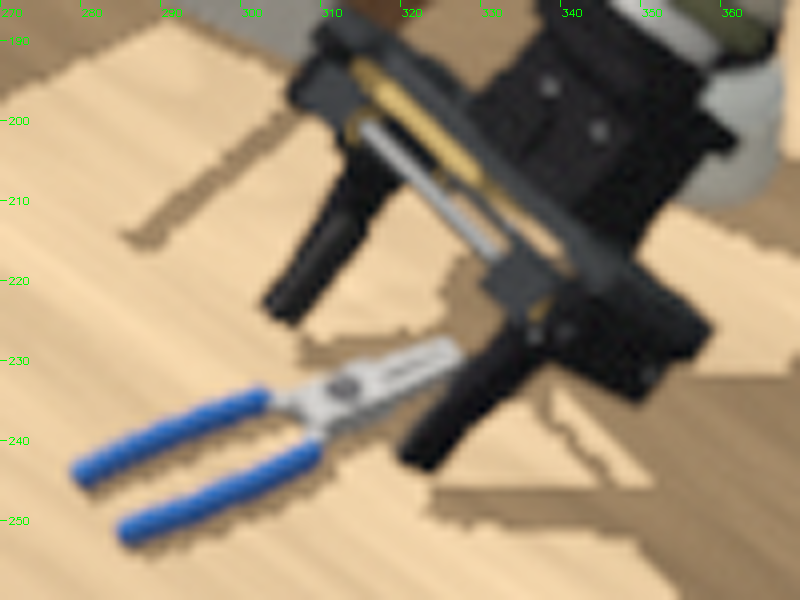

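View pics/m2.png

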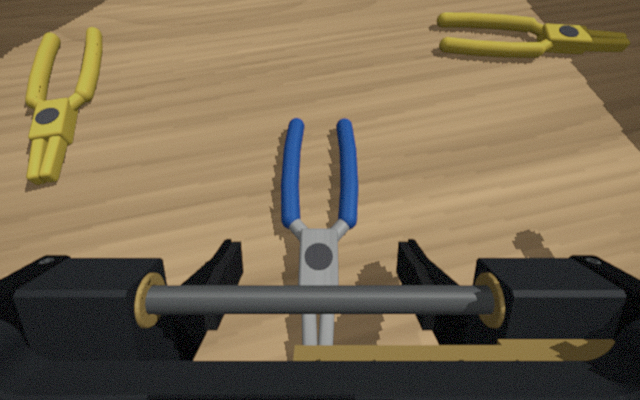

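Request:
{"fn": "arm_command", "kwargs": {
  "targets": [
    [[0, 0.003, 0, 0, 0, 0], [0, 0.003, 0, 0, 0, 0], [0, 0, 0, 0, 0, 0]]
  ]
}}

```text
time: 9.4
ee_pos: [0.4576, -0.0907, -0.0116]
eef_rot: [-0.298, -0.237, 0.574, 0.725]
ft_force: [-1.1, -0.2, 0.0]
width: 0.087
```

```bash
python3 log.py
python3 - <<'E'
from h import *
np.set_printoptions(precision=4,suppress=True)
s=readout.read_state();print(s["time"],s["ee_pos"],s["ft_force"])
c=cam("side");crop(c,"n1.png",280,200,345,255,12)
E
```

```text
9.4 [ 0.4576 -0.0907 -0.0116] [-1.0727 -0.2371  0.0154]
```

View pics/n1.png

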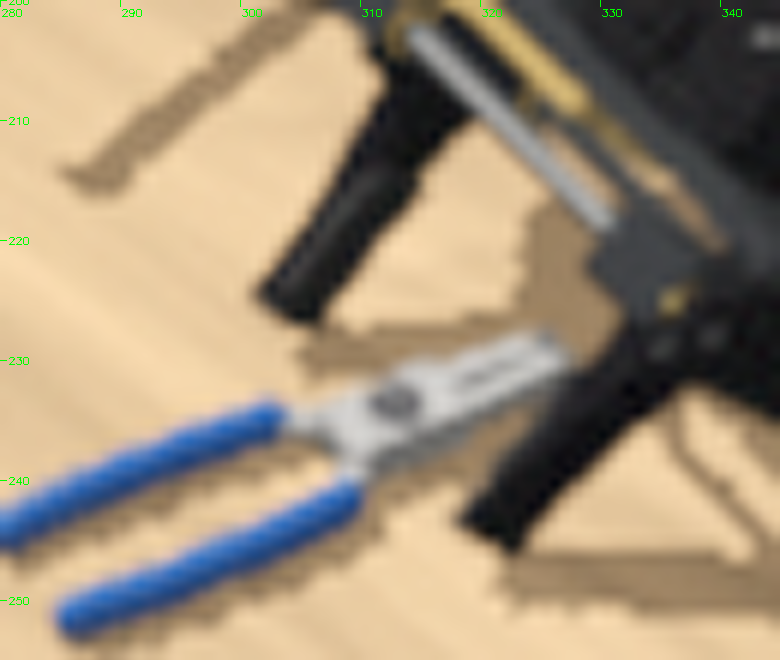

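Request:
{"fn": "arm_command", "kwargs": {
  "targets": [
    [[0, 0, 0, 0, 0, 0], [0, 0, 0, 0, 0, 0], [0, 0, 0, 0, 0, 0], [0, 0, 0, 0, 0, 0], [0, 0, 0, 0, 0, 0], [0, 0, 0, 0, 0, 0], [0, 0, 0, 0, 0, 0], [0, 0, 0, 0, 0, 0], [0, 0, 0, 0, 0, 0], [0, 0, 0, 0, 0, 0]]
  ],
  "hand": 0,
  "grip_force": 40
}}

```text
time: 10.28
ee_pos: [0.4581, -0.0909, -0.0112]
eef_rot: [-0.298, -0.238, 0.574, 0.725]
ft_force: [0.2, 0.2, 0.9]
width: 0.0284
```

Run:
```python
from h import *
np.set_printoptions(precision=4,suppress=True)
s=readout.read_state();print(s["time"],s["ee_pos"],s["ft_force"],s["width"])
c=cam("side");crop(c,"o1.png",280,200,345,255,12)
c=cam("wrist");cv2.imwrite("pics/o2.png",c["pixels"])
```

```text
10.2833 [ 0.4581 -0.0909 -0.0112] [0.1646 0.1627 0.8548] 0.028423869632798766
```

View pics/o1.png

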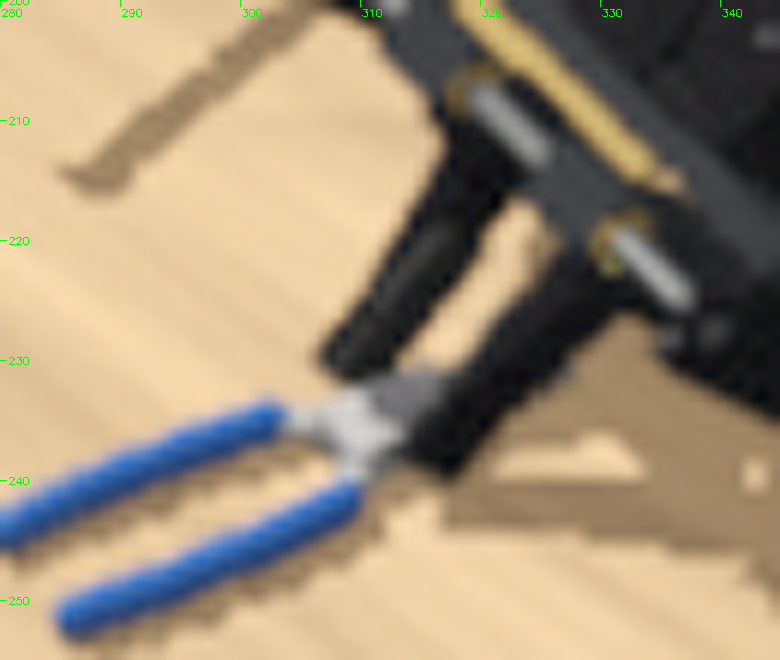

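View pics/o2.png

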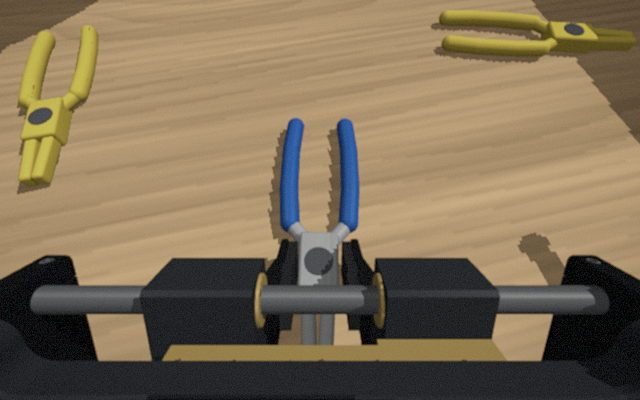

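Request:
{"fn": "arm_command", "kwargs": {
  "targets": [
    [[0, 0, 0, 0, 0, 0], [0, 0, 0, 0, 0, 0], [0, 0, 0, 0, 0, 0], [0, 0, 0, 0, 0, 0], [0, 0, 0, 0, 0, 0]]
  ]
}}

```text
time: 10.8
ee_pos: [0.4581, -0.0909, -0.0112]
eef_rot: [-0.298, -0.238, 0.574, 0.725]
ft_force: [1.2, -0.5, 0.1]
width: 0.0211
```

Request:
{"fn": "arm_command", "kwargs": {
  "targets": [
    [[0, -0.007, 0.007, 0, 0, 0], [0, -0.014, 0.014, 0, 0, 0], [0, -0.014, 0.014, 0, 0, 0], [0, 0, 0, 0, 0, 0]]
  ]
}}

```text
time: 11.13
ee_pos: [0.4601, -0.0914, 0.042]
eef_rot: [-0.3, -0.239, 0.573, 0.724]
ft_force: [0.7, -0.5, -1.0]
width: 0.0214
```

```bash
python3 log.py;python3 - <<'E'
from h import *
np.set_printoptions(precision=4,suppress=True)
s=readout.read_state();print(s["time"],s["ee_pos"],s["ft_force"],s["width"],s["joint_positions"])
c=cam("side");crop(c,"p1.png",270,180,350,250,9)
c=cam("wrist");cv2.imwrite("pics/p2.png",c["pixels"])
E
```

```text
11.1333 [ 0.4601 -0.0914  0.042 ] [ 0.7337 -0.4999 -1.0087] 0.021390427514809438 [ 0.1604  0.7974 -0.0194  1.3318 -0.0526  1.7934  1.492 ]
```

View pics/p1.png

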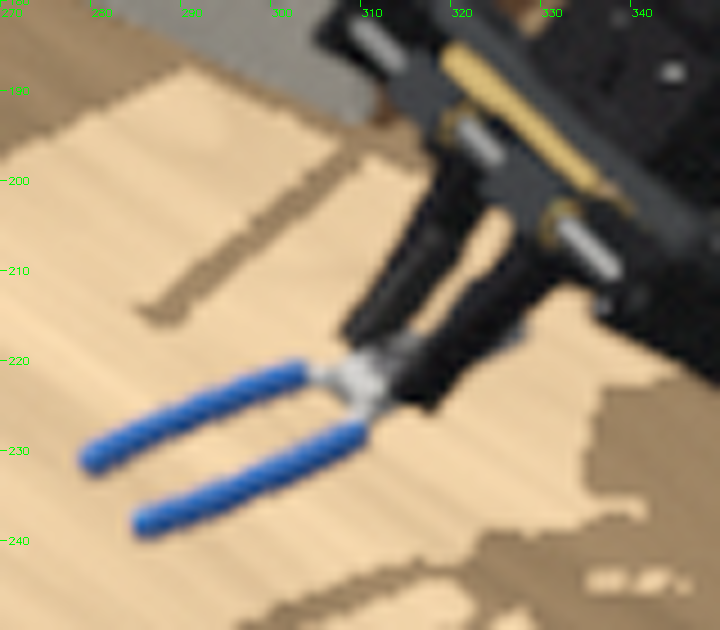

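View pics/p2.png

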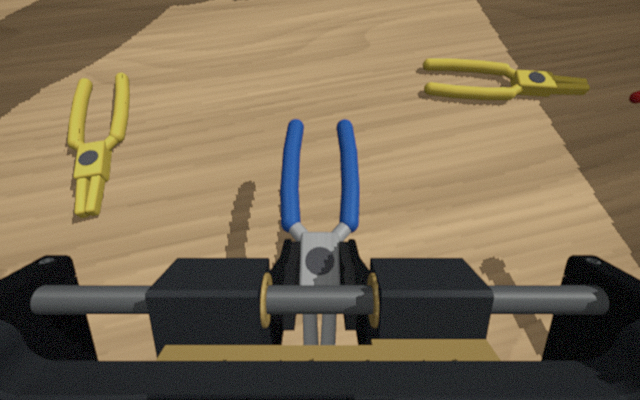

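```bash
cat >> h.py <<'E'
RG=Ro.from_quat([-0.298,-0.2375,0.574,0.725]); PG=np.array([.4581,-.0909,-.0112])
CT=RG.inv().apply(np.array([.466,-.0929,.007])-PG); CT[0]=0
PX=RG.inv().apply([np.cos(np.radians(13.3)),-np.sin(np.radians(13.3)),0])
def tcp_for(crotch,R): return np.array(crotch)-R.apply(CT)
def report():
    s=readout.read_state();R=Ro.from_quat(s["eef_rot"]); c=s["ee_pos"]+R.apply(CT); p=R.apply(PX)
    d=c-TIP; print("t",round(s["time"],2),"tcp",s["ee_pos"].round(4),"crotch rack",np.round([d@RX,d@RY,d[2]],4),"px",p.round(3),"lean",np.degrees(np.arccos(p[2])).round(1),"side lean",np.degrees(np.arcsin(p@RY)).round(1),"ft",s["ft_force"].round(1),"w",round(s["width"],4),"q",s["joint_positions"].round(3))
E
cat > pl2.py <<'E'
from plan import *
np.set_printoptions(precision=3,suppress=True)
print(CT,PX); report()
q0=readout.read_state()["joint_positions"]
for xr in (.06,.085):
  for T in (30,35,40):
    for z in (.25,.2,.147):
        R=toolR(th,np.radians(T)); best=None
        q=q0
        for t in np.linspace(-40,T,5):
            Ri=toolR(th,np.radians(t)); q,e,a=ik(tcp_for(rk(xr,0,z if t==T else .3),Ri),Ri,q)
        print(xr,T,z,q,round(e,4),round(a,2),tcp_for(rk(xr,0,z),R))
E
python3 pl2.py
```

```text
[ 0.    -0.019  0.007] [-0.002 -0.71  -0.705]
t 11.23 tcp [ 0.459 -0.091  0.039] crotch rack [-0.052 -0.239 -0.083] px [ 0.973 -0.23   0.002] lean 89.9 side lean -22.0 ft [-0.3  0.8 -1.9] w 0.0215 q [ 0.16   0.801 -0.02   1.335 -0.052  1.79   1.492]
0.06 30 0.25 [ 0.043 -0.175 -0.448  2.008  0.08   0.786  1.261] 0.0 0.0 [0.557 0.162 0.237]
0.06 30 0.2 [-0.302 -0.136 -0.15   2.096  0.206  0.688  1.14 ] 0.0 0.0 [0.557 0.162 0.187]
0.06 30 0.147 [-0.302 -0.075 -0.156  2.162  0.265  0.567  1.073] 0.0 0.0 [0.557 0.162 0.134]
0.06 35 0.25 [-0.283 -0.229 -0.176  2.099  0.218  0.694  1.129] 0.0 0.0 [0.558 0.163 0.239]
0.06 35 0.2 [-0.275 -0.182 -0.191  2.171  0.272  0.582  1.065] 0.0 0.0 [0.558 0.163 0.189]
0.06 35 0.147 [-0.273 -0.114 -0.203  2.236  0.375  0.461  0.952] 0.0 0.0 [0.558 0.163 0.136]
0.06 40 0.25 [-0.257 -0.276 -0.215  2.174  0.279  0.588  1.058] 0.0 0.0 [0.559 0.163 0.24 ]
0.06 40 0.2 [-0.232 -0.222 -0.248  2.244  0.363  0.474  0.96 ] 0.0 0.0 [0.559 0.163 0.19 ]
0.06 40 0.147 [-0.21  -0.143 -0.281  2.306  0.548  0.357  0.764] 0.0 0.0 [0.559 0.163 0.137]
0.085 30 0.25 [-0.328 -0.121 -0.109  1.974  0.182  0.79   1.187] 0.0 0.0 [0.581 0.166 0.237]
0.085 30 0.2 [-0.328 -0.08  -0.113  2.046  0.215  0.681  1.147] 0.0 0.0 [0.581 0.166 0.187]
0.085 30 0.147 [-0.317 -0.02  -0.128  2.11   0.269  0.563  1.085] 0.0 0.0 [0.581 0.166 0.134]
0.085 35 0.25 [-0.292 -0.17  -0.156  2.051  0.231  0.683  1.132] 0.0 0.0 [0.582 0.166 0.239]
0.085 35 0.2 [-0.289 -0.123 -0.165  2.122  0.287  0.573  1.067] 0.0 0.0 [0.582 0.166 0.189]
0.085 35 0.147 [-0.291 -0.057 -0.17   2.185  0.388  0.455  0.958] 0.0 0.0 [0.582 0.166 0.136]
0.085 40 0.25 [-0.274 -0.214 -0.187  2.128  0.304  0.575  1.051] 0.0 0.0 [0.583 0.166 0.24 ]
0.085 40 0.2 [-0.26  -0.161 -0.208  2.196  0.396  0.465  0.948] 0.0 0.0 [0.583 0.166 0.19 ]
0.085 40 0.147 [-0.267 -0.085 -0.211  2.258  0.587  0.353  0.748] 0.0 0.0 [0.583 0.166 0.137]
```

Request:
{"fn": "arm_command", "kwargs": {
  "targets": [
    [[0, -0.028, 0.028, 0, 0, 0], [0, -0.028, 0.028, 0, 0, 0], [0, -0.028, 0.028, 0, 0, 0], [0, 0, 0, 0, 0, 0]]
  ]
}}

```text
time: 11.57
ee_pos: [0.4608, -0.0918, 0.1631]
eef_rot: [-0.301, -0.24, 0.573, 0.724]
ft_force: [1.2, 0.1, -0.5]
width: 0.0213
```

```bash
python3 log.py;python3 - <<'E'
from h import *
np.set_printoptions(precision=4,suppress=True)
report(); print(rel([0,0,0],toolR(th,0))[1])
E
```

```text
t 11.57 tcp [ 0.4608 -0.0918  0.1631] crotch rack [-0.0503 -0.2399  0.0413] px [ 0.973 -0.23   0.009] lean 89.5 side lean -22.0 ft [ 1.2  0.1 -0.5] w 0.0213 q [ 0.158  0.671 -0.015  1.267 -0.06   1.982  1.482]
[-44.1233 -20.7154   8.7229]
```

Request:
{"fn": "arm_command", "kwargs": {
  "targets": [
    [[0, 0, 0, -5.52, -2.59, 1.09], [0, 0, 0, -5.52, -2.59, 1.09], [0, 0, 0, -5.52, -2.59, 1.09], [0, 0, 0, -5.52, -2.59, 1.09], [0, 0, 0, -5.52, -2.59, 1.09], [0, 0, 0, -5.52, -2.59, 1.09], [0, 0, 0, -5.52, -2.59, 1.09], [0, 0, 0, -5.52, -2.59, 1.09], [0, 0, 0, 0, 0, 0], [0, 0, 0, 0, 0, 0]]
  ]
}}

```text
time: 12.4
ee_pos: [0.4571, -0.0915, 0.1569]
eef_rot: [-0.458, -0.535, 0.538, 0.463]
ft_force: [0.3, -0.4, -1.1]
width: 0.021
```

```bash
python3 log.py;python3 - <<'E'
from h import *
np.set_printoptions(precision=4,suppress=True)
report(); R=toolR(th,0)
print(rel(tcp_for(rk(-.03,-.08,.30),R),R)); print(rel(tcp_for(rk(.07,0,.30),R),R))
c=cam("side");cv2.imwrite("pics/q1.png",c["pixels"])
E
```

```text
t 12.4 tcp [ 0.4571 -0.0915  0.1569] crotch rack [-0.0683 -0.236   0.0356] px [0.703 0.104 0.704] lean 45.3 side lean -0.2 ft [ 0.3 -0.4 -1.1] w 0.021 q [ 0.204  0.022 -0.105  1.902  0.002  1.227  1.82 ]
(array([ 0.1563, -0.1244, -0.0373]), array([-0.4843, -0.0414,  0.1377]))
(array([ 0.2364, -0.1251, -0.1372]), array([-0.4843, -0.0414,  0.1377]))
```

View pics/q1.png

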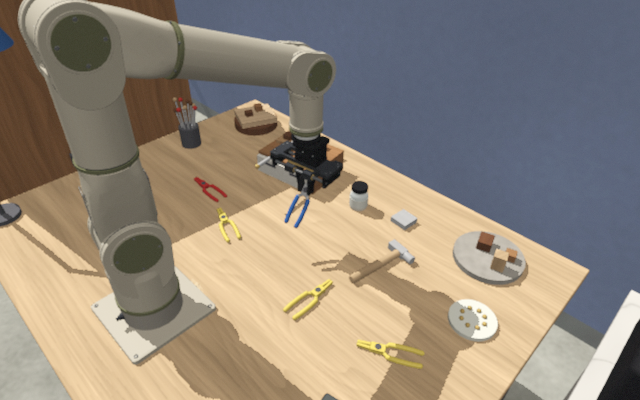

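Request:
{"fn": "arm_command", "kwargs": {
  "targets": [
    [[0, -0.0415, 0, 0, 0, 0], [0, -0.0415, 0, 0, 0, 0], [0, -0.0415, 0, 0, 0, 0], [0.0338, 0, -0.0196, 0, 0, 0], [0.0338, 0, -0.0196, 0, 0, 0], [0.0338, 0, -0.0196, 0, 0, 0], [0.0338, 0, -0.0196, 0, 0, 0], [0.0338, 0, -0.0196, 0, 0, 0], [0.0338, 0, -0.0196, 0, 0, 0], [0.0338, 0, -0.0196, 0, 0, 0], [0, 0, 0, 0, 0, 0], [0, 0, 0, 0, 0, 0]]
  ]
}}

```text
time: 13.45
ee_pos: [0.5596, 0.1661, 0.279]
eef_rot: [-0.456, -0.535, 0.54, 0.463]
ft_force: [0.0, -0.3, -1.2]
width: 0.0213
```

```bash
python3 log.py;python3 - <<'E'
from h import *
np.set_printoptions(precision=4,suppress=True)
report(); R=toolR(th,np.radians(38)); print(rel([0,0,0],R)[1])
c=cam("side");crop(c,"r1.png",220,80,350,190,6)
E
```

```text
t 13.45 tcp [0.5596 0.1661 0.279 ] crotch rack [0.0721 0.003  0.1577] px [0.705 0.106 0.701] lean 45.5 side lean -0.1 ft [ 0.  -0.3 -1.2] w 0.0213 q [-0.098  0.239 -0.323  1.41   0.069  1.515  1.309]
[-38.6827   0.1429   0.2825]
```

View pics/r1.png

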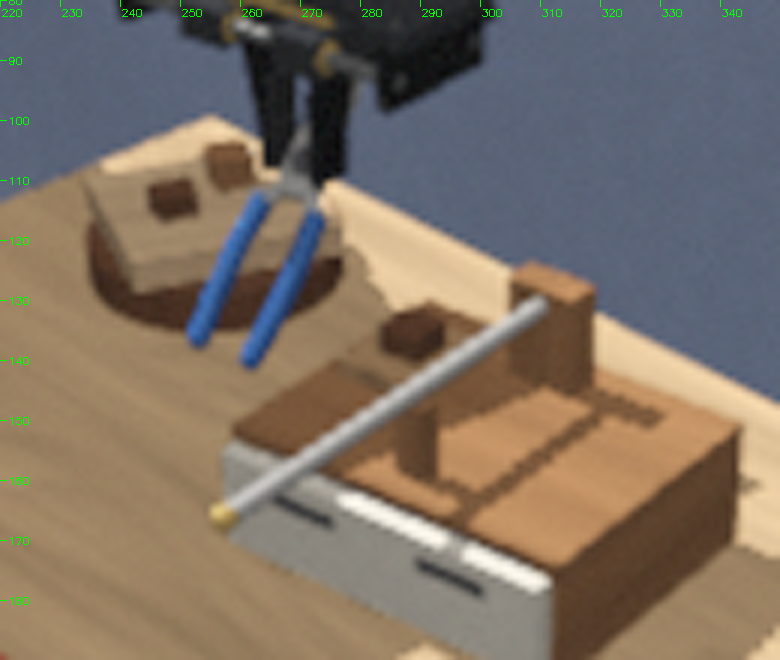

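Request:
{"fn": "arm_command", "kwargs": {
  "targets": [
    [[0, 0, 0, -6.45, 0, 0], [0, 0, 0, -6.45, 0, 0], [0, 0, 0, -6.45, 0, 0], [0, 0, 0, -6.45, 0, 0], [0, 0, 0, -6.45, 0, 0], [0, 0, 0, -6.4, 0, 0.28], [0, 0, 0, 0, 0, 0], [0, 0, 0, 0, 0, 0]]
  ]
}}

```text
time: 14.17
ee_pos: [0.558, 0.1609, 0.2798]
eef_rot: [0.588, 0.68, -0.332, -0.285]
ft_force: [0.3, -0.3, -1.2]
width: 0.0213
```

```bash
python3 log.py;python3 - <<'E'
from h import *
np.set_printoptions(precision=4,suppress=True)
report(); R=toolR(th,np.radians(38)); print(rel(tcp_for(rk(.07,0,.245),R),R))
s=cam("side");crop(s,"s1.png",220,90,320,180,8)
c=cam("scene");crop(c,"s2.png",300,190,400,280,8)
w=cam("wrist");cv2.imwrite("pics/s3.png",w["pixels"])
st=readout.read_state();A=Ro.from_quat(st["eef_rot"]);cr=st["ee_pos"]+A.apply(CT);px=A.apply(PX);py=A.apply([1,0,0])
pts=[cr,cr-.09*px+.0195*py,cr-.09*px-.0195*py]
for n,k in (("side",s),("scene",c),("wrist",w)): print(n,proj(k,pts).round(1).tolist(), proj(k,[rk(0,0,.14),rk(.12,0,.14)]).round(1).tolist())
E
```

```text
t 14.17 tcp [0.558  0.1609 0.2798] crotch rack [ 0.0595 -0.0016  0.15  ] px [0.116 0.019 0.993] lean 6.7 side lean 0.0 ft [ 0.3 -0.3 -1.2] w 0.0213 q [-0.049 -0.289 -0.37   2.071  0.12   0.704  1.213]
(array([0.0019, 0.0419, 0.0195]), array([ 0.0561, -0.1231, -0.3181]))
side [[267.5, 115.5], [262.2, 140.3], [271.6, 144.2]] [[257.2, 166.5], [281.3, 150.2]]
scene [[360.7, 222.6], [365.9, 239.9], [354.6, 232.3]] [[368.6, 234.3], [344.7, 263.1]]
wrist [[320.4, 236.6], [347.6, 119.7], [293.4, 119.8]] [[320.1, -0.9], [320.5, 129.3]]
```

View pics/s1.png

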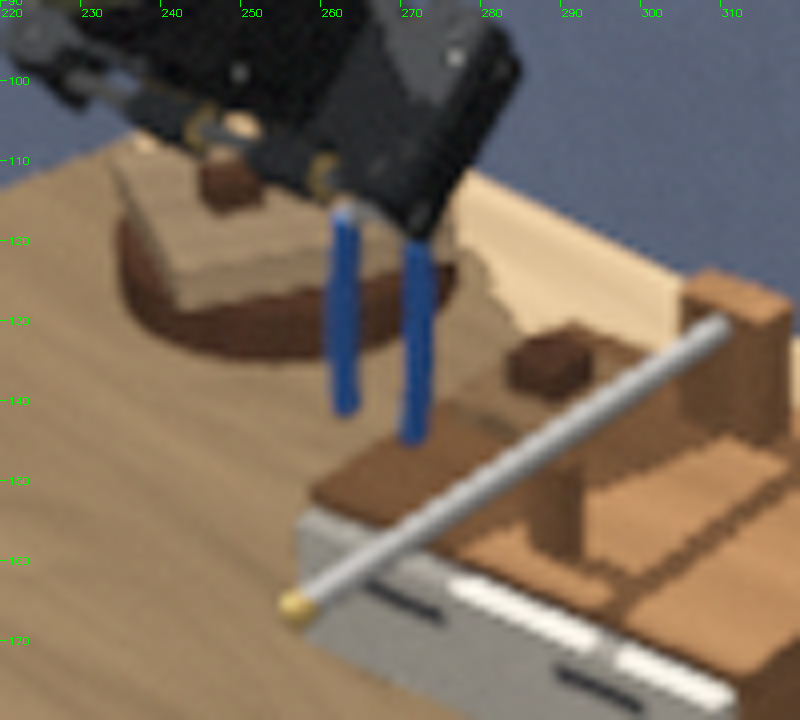

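View pics/s2.png

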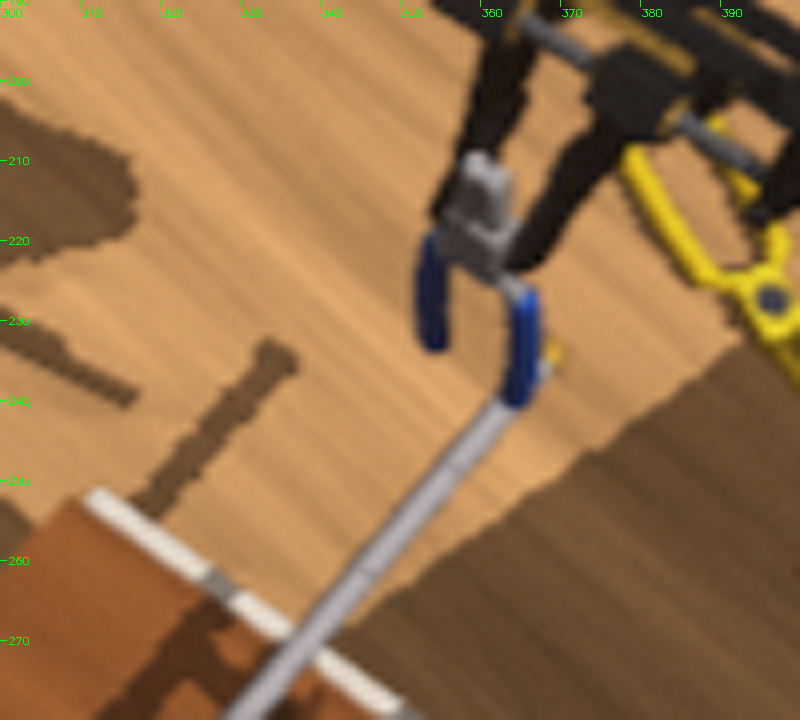

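View pics/s3.png

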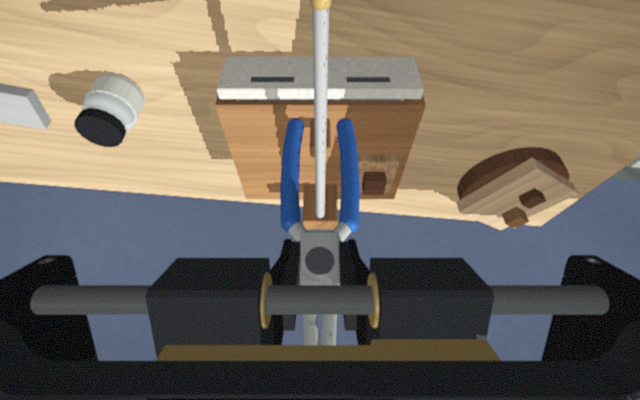

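Request:
{"fn": "arm_command", "kwargs": {
  "targets": [
    [[0.001, 0.021, 0.0098, 0, 0, 0], [0.0009, 0.0209, 0.0097, 0, -0.1, -0.3], [0, 0, 0, 0, 0, 0], [0, 0, 0, 0, 0, 0]]
  ]
}}

```text
time: 14.65
ee_pos: [0.5701, 0.1663, 0.2359]
eef_rot: [0.585, 0.683, -0.332, -0.286]
ft_force: [0.2, -0.1, -1.7]
width: 0.0212
```

```bash
python3 log.py;python3 - <<'E'
from h import *
np.set_printoptions(precision=4,suppress=True)
report(); R=toolR(th,np.radians(38)); print(rel(tcp_for(rk(.07,0,.17),R),R))
c=cam("scene");crop(c,"t2.png",300,190,400,280,8)
w=cam("wrist");cv2.imwrite("pics/t3.png",w["pixels"])
E
```

```text
t 14.65 tcp [0.5701 0.1663 0.2359] crotch rack [0.0722 0.0017 0.1061] px [0.116 0.014 0.993] lean 6.7 side lean -0.2 ft [ 0.2 -0.1 -1.7] w 0.0212 q [-0.033 -0.224 -0.398  2.116  0.168  0.599  1.165]
(array([-0.0019,  0.0585,  0.0487]), array([ 0.0698, -0.0172,  0.1337]))
```

View pics/t2.png

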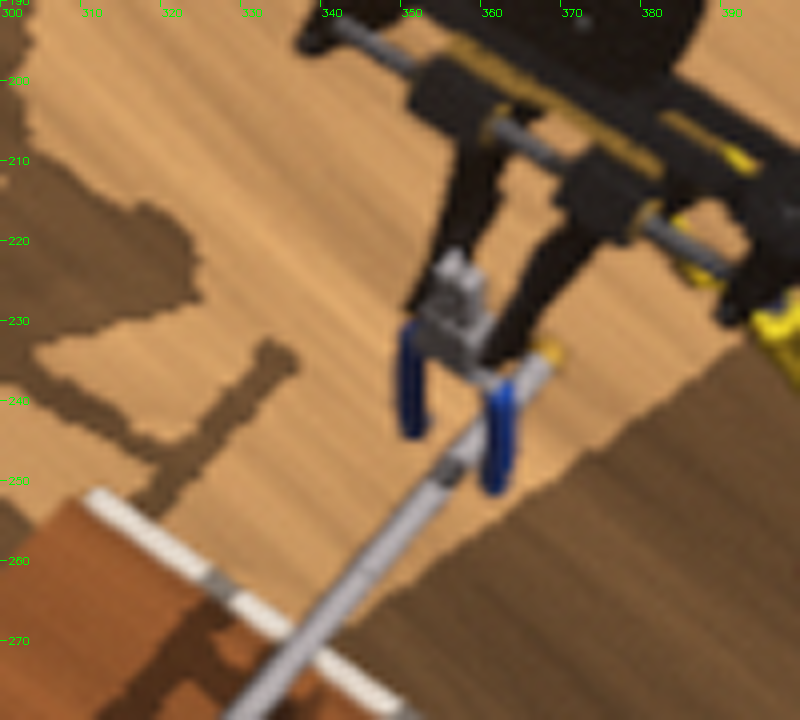

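View pics/t3.png

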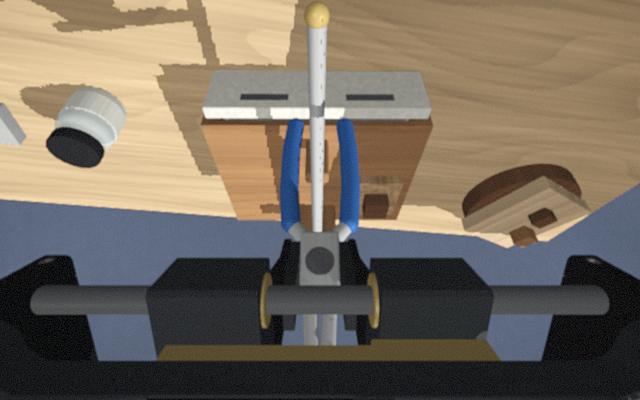

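Request:
{"fn": "arm_command", "kwargs": {
  "targets": [
    [[-0.0018, 0.0005, 0.0005, 0, 0, 0.13], [0, 0.0145, 0.012, 0, 0, 0], [0, 0.0145, 0.012, 0, 0, 0], [0, 0.0145, 0.012, 0, 0, 0], [0, 0.0145, 0.012, 0, 0, 0], [0, 0, 0, 0, 0, 0], [0, 0, 0, 0, 0, 0]]
  ]
}}

```text
time: 15.33
ee_pos: [0.5681, 0.1642, 0.1607]
eef_rot: [0.586, 0.683, -0.332, -0.284]
ft_force: [-0.1, 0.2, -2.1]
width: 0.0216
```

```bash
python3 log.py;python3 - <<'E'
from h import *
np.set_printoptions(precision=4,suppress=True)
report(); R=toolR(th,np.radians(38)); print(rel(tcp_for(rk(.07,0,.147),R),R))
c=cam("scene");crop(c,"u2.png",300,190,400,280,8)
w=cam("wrist");cv2.imwrite("pics/u3.png",w["pixels"])
s=cam("side");crop(s,"u1.png",220,90,320,180,8)
E
```

```text
t 15.33 tcp [0.5681 0.1642 0.1607] crotch rack [0.0699 0.     0.0309] px [0.114 0.016 0.993] lean 6.6 side lean -0.1 ft [-0.1  0.2 -2.1] w 0.0216 q [ 0.017 -0.143 -0.472  2.221  0.321  0.429  1.001]
(array([-0.    ,  0.0189,  0.0148]), array([ 0.2064,  0.0381, -0.0121]))
```

View pics/u2.png

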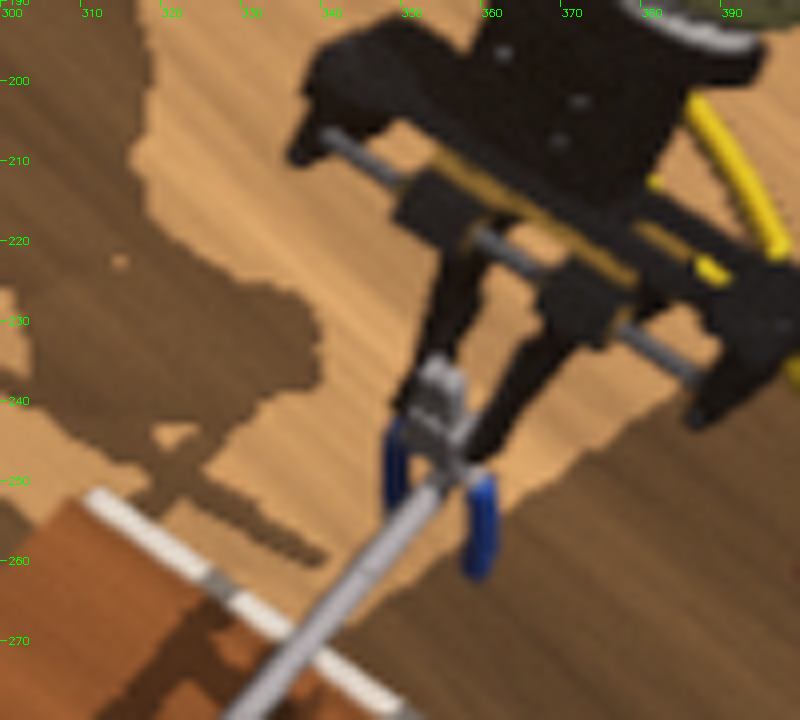

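View pics/u3.png

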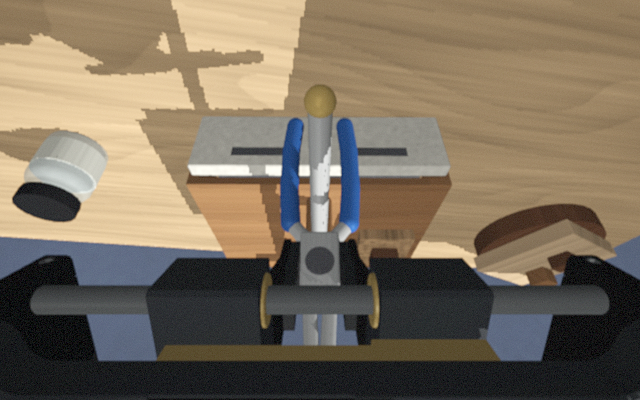

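View pics/u1.png

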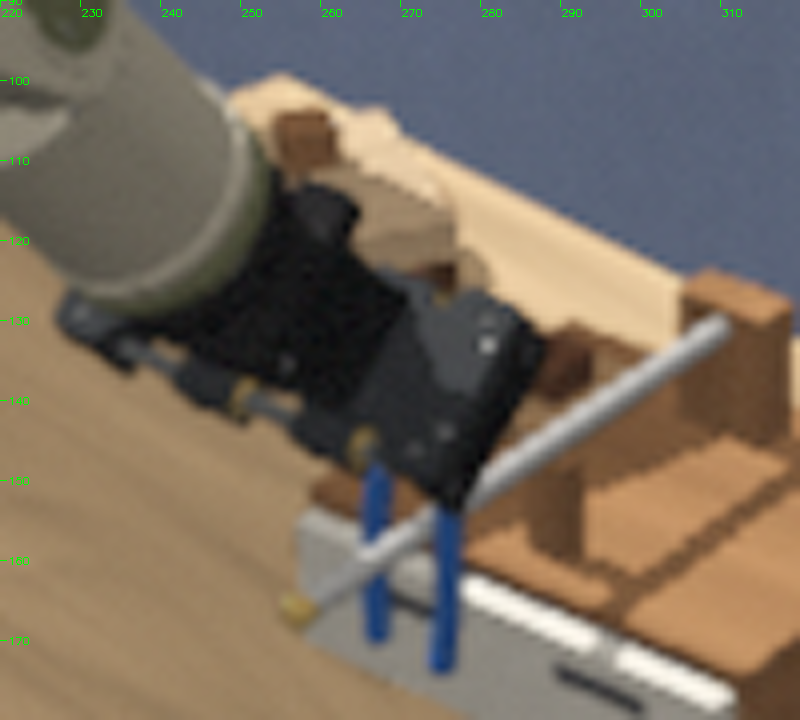

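Request:
{"fn": "arm_command", "kwargs": {
  "targets": [
    [[0, 0.006, 0.0045, 0, 0, 0], [0, 0.005, 0.004, 0, 0, 0], [0, 0.003, 0.0025, 0, 0, 0], [0, 0.0015, 0.001, 0, 0, 0], [0, 0, 0, 0, 0, 0], [0, 0, 0, 0, 0, 0]]
  ]
}}

```text
time: 15.98
ee_pos: [0.5682, 0.1644, 0.1408]
eef_rot: [0.586, 0.683, -0.331, -0.284]
ft_force: [-0.1, 0.2, -1.3]
width: 0.0216
```

```bash
python3 log.py;python3 - <<'E'
from h import *
np.set_printoptions(precision=4,suppress=True)
report()
w=cam("wrist");cv2.imwrite("pics/v3.png",w["pixels"])
s=cam("scene");crop(s,"v1.png",310,210,390,280,9)
E
```

```text
t 15.98 tcp [0.5682 0.1644 0.1408] crotch rack [0.0701 0.0002 0.011 ] px [0.113 0.016 0.993] lean 6.6 side lean -0.1 ft [-0.1  0.2 -1.3] w 0.0216 q [ 0.036 -0.111 -0.499  2.242  0.397  0.386  0.924]
```

View pics/v3.png

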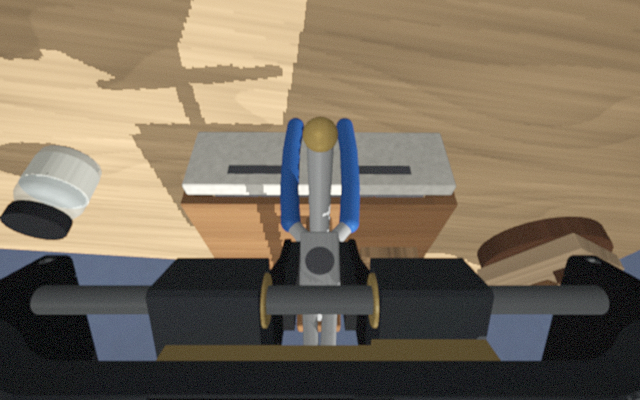

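View pics/v1.png

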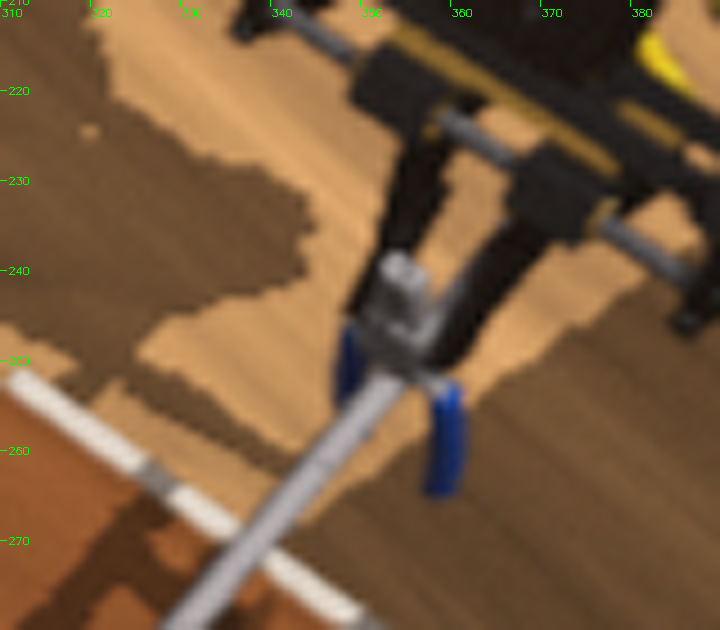

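Request:
{"fn": "arm_command", "kwargs": {
  "targets": [
    [[0, 0.0016, 0.0012, 0, 0, 0], [0, 0.0016, 0.0012, 0, 0, 0], [0, 0, 0, 0, 0, 0], [0, 0, 0, 0, 0, 0]]
  ]
}}

```text
time: 16.42
ee_pos: [0.569, 0.1648, 0.1378]
eef_rot: [0.586, 0.683, -0.331, -0.284]
ft_force: [0.5, 0.4, 3.1]
width: 0.0213
```

Request:
{"fn": "arm_command", "kwargs": {
  "targets": [
    [[0, 0, 0, 0, 0, 0], [0, 0, 0, 0, 0, 0], [0, 0, 0, 0, 0, 0], [0, 0, 0, 0, 0, 0]]
  ],
  "grip_force": 3
}}

```text
time: 16.75
ee_pos: [0.5683, 0.1646, 0.1369]
eef_rot: [0.586, 0.683, -0.331, -0.284]
ft_force: [-1.9, 0.4, 3.7]
width: 0.0219
```

Run:
```python
from h import *
report()
s=cam("side");crop(s,"w1.png",220,90,320,180,8)
```

```text
t 16.75 tcp [0.5683 0.1646 0.1369] crotch rack [0.0702 0.0004 0.007 ] px [0.113 0.016 0.993] lean 6.5 side lean -0.1 ft [-1.9  0.4  3.7] w 0.0219 q [ 0.04  -0.104 -0.504  2.246  0.416  0.377  0.905]
```

View pics/w1.png

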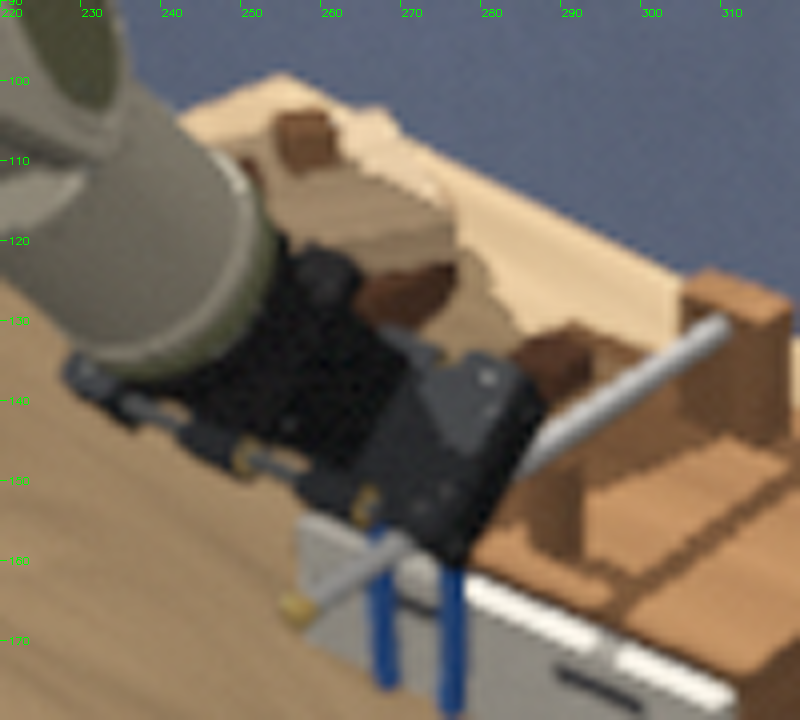

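Request:
{"fn": "arm_command", "kwargs": {
  "targets": [
    [[0, 0, 0, 0, 0, 0], [0, 0, 0, 0, 0, 0], [0, 0, 0, 0, 0, 0], [0, 0, 0, 0, 0, 0], [0, 0, 0, 0, 0, 0], [0, 0, 0, 0, 0, 0], [0, 0, 0, 0, 0, 0], [0, 0, 0, 0, 0, 0], [0, 0, 0, 0, 0, 0], [0, 0, 0, 0, 0, 0]]
  ],
  "hand": 1
}}

```text
time: 17.63
ee_pos: [0.5682, 0.1644, 0.1366]
eef_rot: [0.586, 0.683, -0.331, -0.284]
ft_force: [0.2, 0.2, 0.1]
width: 0.0806
```

Run:
```python
from h import *
report()
s=cam("side");crop(s,"x1.png",220,90,320,180,8)
w=cam("wrist");cv2.imwrite("pics/x3.png",w["pixels"])
s=cam("scene");crop(s,"x2.png",310,210,390,280,9)
```

```text
t 17.63 tcp [0.5682 0.1644 0.1366] crotch rack [0.0701 0.0002 0.0068] px [0.113 0.016 0.993] lean 6.6 side lean -0.1 ft [0.2 0.2 0.1] w 0.0806 q [ 0.04  -0.104 -0.504  2.246  0.416  0.377  0.905]
```

View pics/x3.png

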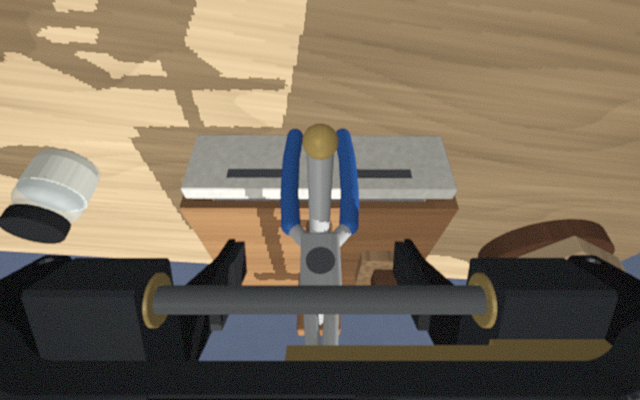

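View pics/x2.png

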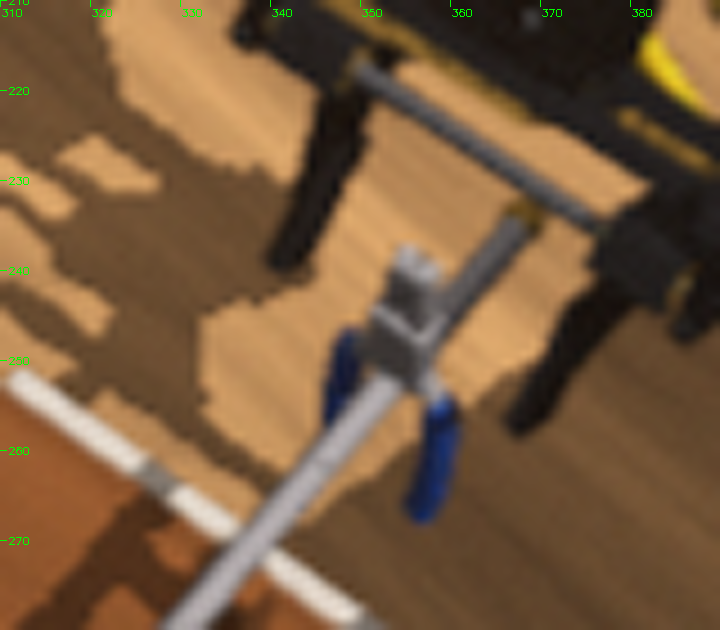

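Request:
{"fn": "arm_command", "kwargs": {
  "targets": [
    [[0, -0.01, 0, 0, 0, 0], [0, -0.02, 0, 0, 0, 0], [0, -0.025, 0, 0, 0, 0], [0, -0.025, 0, 0, 0, 0], [0, -0.025, 0, 0, 0, 0], [0, -0.025, -0.02, 0, 0, 0], [0, -0.025, -0.02, 0, 0, 0], [0, -0.025, -0.02, 0, 0, 0], [0, 0, 0, 0, 0, 0], [0, 0, 0, 0, 0, 0]]
  ]
}}

```text
time: 18.62
ee_pos: [0.5053, 0.1552, 0.3174]
eef_rot: [0.586, 0.683, -0.33, -0.283]
ft_force: [-0.6, 0.2, -0.7]
width: 0.0869
```

Request:
{"fn": "arm_command", "kwargs": {
  "targets": [
    [[0, 0, 0, 0, 0, 0], [0, 0, 0, 0, 0, 0], [0, 0, 0, 0, 0, 0], [0, 0, 0, 0, 0, 0], [0, 0, 0, 0, 0, 0], [0, 0, 0, 0, 0, 0], [0, 0, 0, 0, 0, 0], [0, 0, 0, 0, 0, 0]]
  ]
}}

```text
time: 19.28
ee_pos: [0.5046, 0.1547, 0.3151]
eef_rot: [0.586, 0.683, -0.331, -0.284]
ft_force: [-0.5, 0.3, -0.5]
width: 0.0873
```

Run:
```python
from h import *
s=readout.read_state();print(s["time"],s["ee_pos"],s["ft_force"])
a=cam("side");crop(a,"y1.png",220,100,320,190,8)
s=cam("scene");crop(s,"y2.png",310,210,390,280,9);cv2.imwrite("pics/y4.png",s["pixels"])
b=cam("side");print(np.abs(a["pixels"].astype(int)-b["pixels"]).max())
```

```text
19.2833 [0.50464766 0.15473067 0.31507536] [-0.47039871  0.33241605 -0.52589161]
36
```

View pics/y1.png

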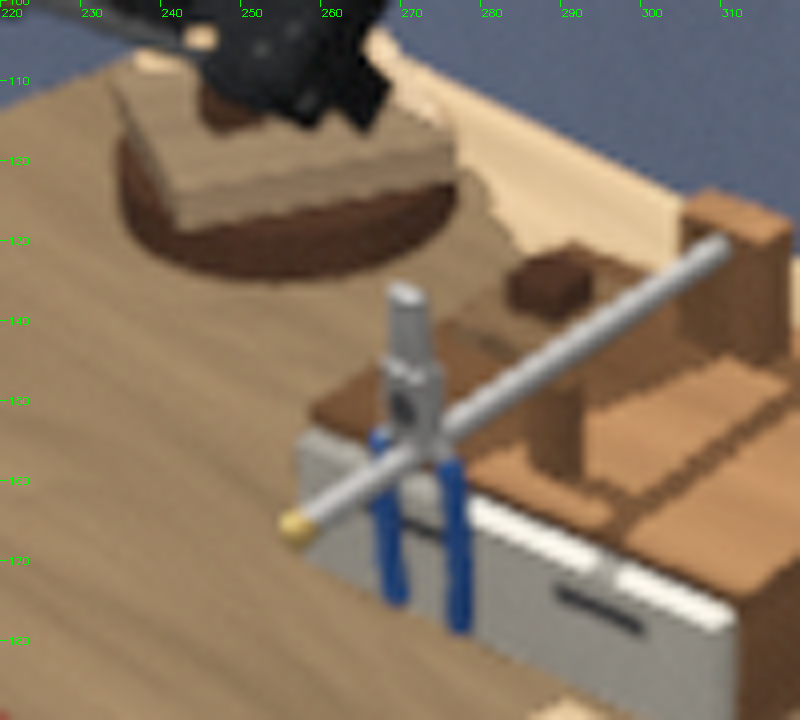

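View pics/y2.png

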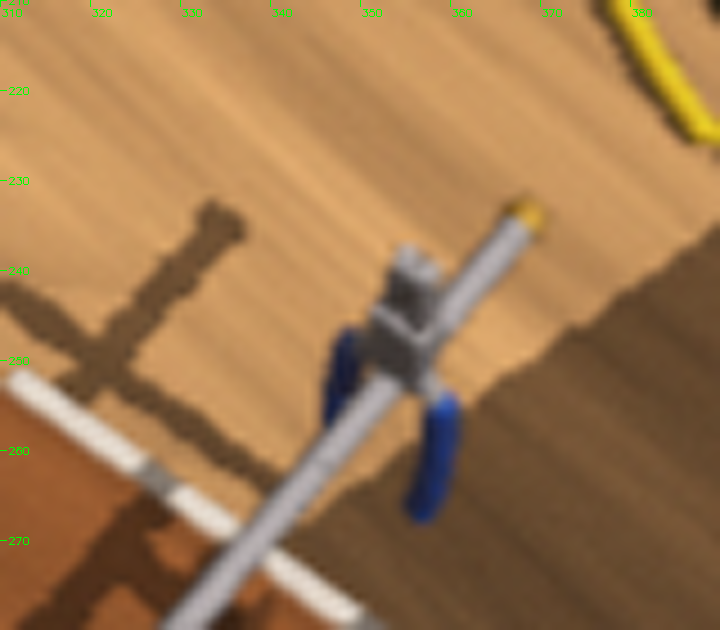

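View pics/y4.png

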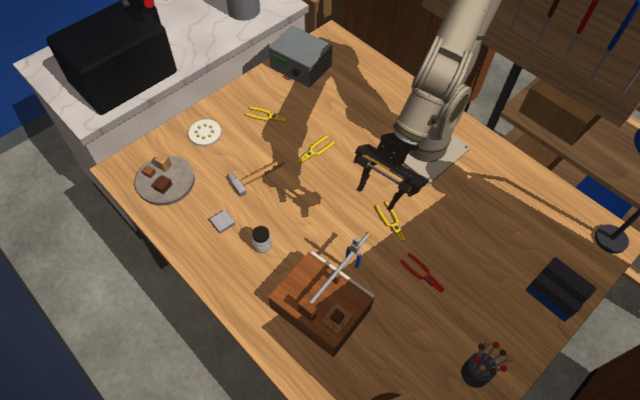

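Run:
```python
from h import *
np.set_printoptions(precision=4,suppress=True)
a=cam("side");s=cam("scene")
f=lambda X:np.round([(X-TIP)@RX,(X-TIP)@RY,X[2]-.14],4)
print("jaw",f(tri(a,(269.7,137),s,(355.3,237.8))),"handle +y end",f(tri(a,(268.8,175),s,(356.8,267))),"block back edge?")
for L in (-10,0,10):
    p=RX*np.sin(np.radians(L))+np.array([0,0,np.cos(np.radians(L))])
    c=rk(.07,0,.1465); pts=[c+.069*p,c-.088*p+.018*RY,c-.088*p-.018*RY,c+.018*p]
    print(L,"side",proj(a,pts).round(1).tolist(),"scene",proj(s,pts).round(1).tolist())
d=cam("side");y0=cv2.absdiff(a["pixels"][130:182,255:290],d["pixels"][130:182,255:290]);print(y0.mean(),y0.max())
```

```text
jaw [ 0.0691 -0.0026  0.0754] handle +y end [ 0.0725  0.0177 -0.0818] block back edge?
-10 side [[267.9, 138.5], [271.6, 172.9], [279.7, 176.6], [270.5, 150.9]] scene [[359.3, 235.7], [354.8, 269.8], [345.2, 263.1], [356.1, 246.2]]
0 side [[270.4, 136.7], [268.7, 175.3], [276.8, 179.0], [271.2, 150.4]] scene [[356.8, 238.5], [357.7, 266.4], [348.1, 259.7], [355.5, 246.9]]
10 side [[272.8, 135.4], [265.7, 177.0], [273.9, 180.8], [271.8, 150.1]] scene [[354.3, 241.6], [360.7, 262.6], [351.1, 256.0], [354.8, 247.7]]
1.03992673992674 10
```

Measured and predicted pixels match an upright hang within about 1–2°: crotch about 70 mm from the tip, about 7 mm above the axis, and no movement between frames. The hammer, jar and block look undisturbed, and the gripper is clear. Handing in.

Run:
```python
from bench import r
print(r.close_job())
```

```text
the job is handed in; nothing more can be done
None
```

I pushed the drawer home, then hung the blue-handled pliers astride the free part of the bar and let go. I handed the job in at about 19.5 s of the 58 s; no verdict is reported.

**What I did**
- **Drawer:** I pushed it with closed fingers, beside the bar, until it hit a hard stop at about 39 N. The panel is flush with the unit in the last pictures.
- **Pliers:** I gripped the joint block with the tool tilted back 45°, turned the jaws up, and lowered them over the bar until I felt contact. I then cut the grip to 3 N, opened the fingers and backed away.

**Last checks**
- **Position on the bar:** The crotch was about 70 mm from the tip, about 7 mm above the bar's axis, and centred sideways to within about 3 mm.
- **Hang:** The pliers were upright to within about 2° and did not move between frames.
- **Other objects:** In the last scene picture the hammer, jar and block look to be where they started. I judged this by eye and did not re-measure them.
- **Gripper:** It was clear of everything, with wrist force near zero.

**What disagreed or went wrong**
- **Fingertip length:** In the pictures the fingers end about 28 mm short of the reported TCP. The reported TCP also went below the bench with no contact force. I used the seen fingertips for the grasp instead.
- **Jaw direction:** My first tilt above the pliers had the jaws opening the wrong way. I corrected it before touching the pliers.

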